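# Refit the selector knobs of a load box from the parts turntable

## Task

Finish the load box: lift the knobs off the free-turning parts turntable and press each sound one fully home on a bare selector shaft, its pointer at that dial's zero dot (any knob, any shaft; shafts may stay bare), and put every knob whose pointer has snapped off in the grey reject tray. Only when all that is done, with every selector at zero, throw the panel's toggle over to on, and leave the other things on the bench alone.

Things in the scene. Friction and masses are not known exactly. Their poses are not given: they have to be found in the camera images.
- turntable_top (a point): centre of the top face of a parts turntable: a flat round aluminium platter, 310 mm across, with a blue rubber mat, top face 26 mm above the bench; its rim stands 8 mm above the mat. The foot is fixed; the platter turns freely about the upright axis through this point, almost without friction, so what stands on it swings round whenever anything pushes sideways
- platter (a joint): angle of the turntable's platter (rad), any number of turns
- tray_in (a point): centre of the inner floor of the reject tray: a shallow, open, plain grey plastic tray fixed to the bench, 130 mm along its x, 100 mm along its y, 35 mm high, walls and floor 3 to 5 mm
- toggle (a joint): steel bat toggle (isolating switch) on the load box's panel: 0 = off, leaning 0.45 rad to the box's -x (a dot beside it); 0.9 = on, leaning as far to +x (a dash beside it). It pivots about the box's y, needs about 2 N at the tip and stays where it is left
- toggle_tip (a point): centre of the 13 mm ball at the end of the toggle's 9 mm thick bat, 40 mm from its pivot
- toggle_pivot (a point): pivot of the toggle, 6 mm above the panel; axes as the box
- loadbox: load box: a grey steel case, fixed, lying panel up, 190 mm along x, 250 mm along y, panel 80 mm above the bench; origin under its centre, x away from its vented front, z up. On the panel four selector shafts, 84 mm apart along y and 90 mm along x; beside them, 86 mm along -y, the toggle and two 16 mm high binding posts 103 mm to +x of it
- shaft1 (a point): foot of selector shaft 1, on the load box's panel; axes as the box. A bare upright brass spindle, 8 x 8 mm square, sides along x and y, 24 mm tall with the top 4 mm a rounded pilot; it is locked at zero and does not turn. Its dial's zero dot lies 35 mm along +x
- dot1 (a point): zero dot (round, black, 6 mm) of shaft 1's dial, on the panel; the other marks of the dial are short dashes
- shaft2 (a point): foot of selector shaft 2, on the load box's panel; axes as the box. A bare upright brass spindle, 8 x 8 mm square, sides along x and y, 24 mm tall with the top 4 mm a rounded pilot; it is locked at zero and does not turn. Its dial's zero dot lies 35 mm along +x
- dot2 (a point): zero dot (round, black, 6 mm) of shaft 2's dial, on the panel; the other marks of the dial are short dashes
- shaft3 (a point): foot of selector shaft 3, on the load box's panel; axes as the box. A bare upright brass spindle, 8 x 8 mm square, sides along x and y, 24 mm tall with the top 4 mm a rounded pilot; it is locked at zero and does not turn. Its dial's zero dot lies 35 mm along +x
- dot3 (a point): zero dot (round, black, 6 mm) of shaft 3's dial, on the panel; the other marks of the dial are short dashes
- shaft4 (a point): foot of selector shaft 4, on the load box's panel; axes as the box. A bare upright brass spindle, 8 x 8 mm square, sides along x and y, 24 mm tall with the top 4 mm a rounded pilot; it is locked at zero and does not turn. Its dial's zero dot lies 35 mm along +x
- dot4 (a point): zero dot (round, black, 6 mm) of shaft 4's dial, on the panel; the other marks of the dial are short dashes
- knob1_mid (a point): centre, half-way up, of a sound pointer knob, 45 g; may be absent. Upright: round aluminium skirt 40 mm across, 9 mm high; above it, to 34 mm, a black bar with flat sides 18 mm apart (along y), from 16 mm back (-x) to a tapered nose 30 mm ahead (+x), white line on top. Underneath: round 16 mm recess 9 mm deep, then a square bore 9.5 mm wide along x and y up to 27 mm. Home: skirt on panel
- knob2_mid (a point): centre, half-way up, of a sound pointer knob, 45 g; may be absent. Upright: round aluminium skirt 40 mm across, 9 mm high; above it, to 34 mm, a black bar with flat sides 18 mm apart (along y), from 16 mm back (-x) to a tapered nose 30 mm ahead (+x), white line on top. Underneath: round 16 mm recess 9 mm deep, then a square bore 9.5 mm wide along x and y up to 27 mm. Home: skirt on panel
- knob3_mid (a point): centre, half-way up, of a sound pointer knob, 45 g; may be absent. Upright: round aluminium skirt 40 mm across, 9 mm high; above it, to 34 mm, a black bar with flat sides 18 mm apart (along y), from 16 mm back (-x) to a tapered nose 30 mm ahead (+x), white line on top. Underneath: round 16 mm recess 9 mm deep, then a square bore 9.5 mm wide along x and y up to 27 mm. Home: skirt on panel
- knob4_mid (a point): centre, half-way up, of a sound pointer knob, 45 g; may be absent. Upright: round aluminium skirt 40 mm across, 9 mm high; above it, to 34 mm, a black bar with flat sides 18 mm apart (along y), from 16 mm back (-x) to a tapered nose 30 mm ahead (+x), white line on top. Underneath: round 16 mm recess 9 mm deep, then a square bore 9.5 mm wide along x and y up to 27 mm. Home: skirt on panel
- stub1_mid (a point): centre, half-way up, of a broken knob, 45 g; may be absent. As a sound knob (skirt 40 mm, bar 18 mm wide, 34 mm high) but the pointer nose has snapped off: the bar ends raggedly 13 mm ahead (+x) of the centre
- stub2_mid (a point): centre, half-way up, of a broken knob, 45 g; may be absent. As a sound knob (skirt 40 mm, bar 18 mm wide, 34 mm high) but the pointer nose has snapped off: the bar ends raggedly 13 mm ahead (+x) of the centre
- multimeter_mid (a point): centre of a multimeter lying on the bench, 120 x 60 x 29 mm; leave alone
- spool_mid (a point): centre of a solder spool standing on the bench, 56 mm across, 46 mm high; leave alone
- pot_mid (a point): centre of a flux pot standing on the bench, 48 mm across, 52 mm high; leave alone
Not all that is in view belongs to the job. What is shaped like the part that bears knob3_mid but pink or red is not meant.

How it is judged:
By the outcome, as a careful person would: the job done as asked, in the order asked, and still so for the second after the job is handed in, with the robot touching nothing.
Of knob1, knob2, knob3, knob4 only 3 to 4 are there at a start; the rules pass over those that are not, and their reading is None.
Of stub1, stub2 only 1 to 2 are there at a start; the rules pass over those that are not, and their reading is None.
At some moment in a run one of knob1, knob2, knob3, knob4, stub1, stub2 may be knocked a few centimetres aside while the robot is not near it.
It also fails if it takes over 210 s, if anything falls off the work surface, if the arm or the gripper's body presses on something with over 40 N, if the wrist force passes 120 N, or if a joint passes its speed limit or range.

## Robot

A 6-joint arm with a two-finger parallel gripper is mounted at the origin on the work surface. World frame = base frame: x ahead of the robot, y to its left, z up, the work surface at z = 0. Lengths are in m, angles in degrees, forces in N, time in s.
With the tool pointing down it reaches from about 0.4 to 0.825 m from the base axis. Payload 7 kg.
Tool frame: the origin (TCP) lies at the very end of the fingers, on their centre line; the grasp point (between the pads) lies 19 mm behind it (ctrl.tcp_to_grasp is the distance from the TCP to the grasp point, in m); z points along the fingers, x is the direction in which the jaws open and shut, and the axes are right-handed (so a half turn about z gives the same grasp; the last joint's range is limited). The gripper opens to 88 mm and grips with 3 to 60 N. Pads are 19 mm wide; open, the fingers measure 130 mm over their backs; the gripper's body (78 mm by 193 mm) begins 47 mm behind the grasp point.
Start: joints at [93.283, 20.546, 0.682, 0, -70.136, -16.507], TCP at [0.154, 0.657, 0.227] pointing down, gripper open.
Joint ranges: [-176.03, 176.03], [-82.01, 121.73], [-58.28, 71.71], [-173.87, 95.51], [-174.79, -0.11], [-173.66, 173.66]. Speed limits (degrees/s): [136.94, 136.94, 172.46, 180, 180, 180].

## Interface

Orientations are given as [roll, pitch, yaw] about the fixed x, y, z axes, in that order (R = Rz(yaw) Ry(pitch) Rx(roll)).
In Python, from plant import sensors, vision, ticket, ctrl gives the robot as it stands. The module is installed in compiled form; this text tells all that it offers.
- The arm moves only by the tool drive_tool, never from a script. Its argument "moves" is a list of rows, each a list of 6 numbers: the shift along the tool's x, y, z in units of 0.15 m (1.0 is 0.15 m), then the turn, a rotation vector about the tool's x, y, z in units of 60 degrees (1.0 is 60 degrees). In form: [[dx, dy, dz, rx, ry, rz], ...]. A call has 1 to 8 rows; each row is the pose to reach, as a shift and turn from the pose measured when the call began, along the tool's axes at that moment; what a row does not reach only later rows make up. A row lasts 1/10 s, in which the tool goes at most 50 mm and 8.59 degrees, less where a joint would pass 70% of its speed; a pose out of reach is approached as far as the arm can. A call with a number of a shift or a turn outside -1 to 1 is refused whole. A call with a gripper value outside its range is refused whole. "fingers" is the opening, from -1 (shut) to 1 (fully open), set as the call begins (left out, the last holds). The fingers move at their own pace and stop on an object; the grip force is fixed at half the most. Time passes only in rows, so rows that repeat a pose let the fingers close. It gives the time, the measured TCP pose, the force and the opening at its end, in the units of the state.
- sensors.get_obs(): the state, without advancing time (a new reading comes with each control period).
- vision.snapshot(name): name is "scene" or "side" or "wrist"; returns a dict with "pixels" (400x640x3 uint8, red, green, blue), "fx", "fy", "cx", "cy" (pixels), "k1" (the pictures are not rectified: a ray, as slopes to the right and down, at radius r is drawn at 1 + k1 r^2 times it, then the intrinsics apply), "R" (3x3) and "t" (3): a world point X has camera coordinates R X + t. Camera axes: x right, y down, z forward; pixel columns grow to the right and rows downward; lengths in m; the calibration is good to about 2 mm. A picture is of the moment at which its call begins. There is no depth.
- ticket.close_job(): hands the job in, once; it reports no verdict.
The state is a dict: "clock": time; "joint_pos": joint angles; "qvel": joint speeds; "tau": joint torques, N m; "tool_pos": TCP position; "orientation": TCP orientation; "force": force on the tool from outside, world axes, zero at the start; "moment": the same for the moment, N m; "opening": finger opening in m.
Only numpy, scipy, OpenCV 4.12 (cv2) and the standard library are available. Lean on these libraries where they do the work, as an engineer would, in place of code of your own. Each camera call takes 0.05 s, during which the arm holds its last target.

## Working session

There is one attempt and no reset: what is moved stays moved. The work goes in short steps, Python scripts to look and compute and a tool call to move; the robot and the scene stay as the last step left them, time stands still between calls to the robot, and variables do not carry over. Pictures are saved under pics/ and viewed, and the job is handed in when it is done.

Besides the shell and the picture viewer there is one more tool, called after "Call:" as a command line: name --pt "numbers of a row" for each row, then --argument value for the rest. drive_tool: Moves the arm, as the interface text tells. Shifts and turns lie within -1 to 1; 1 stands for 0.15 m of shift or 60 degrees of turn. Its arguments: {"type":"object","properties":{"moves":{"type":"array"},"fingers":{"type":"number"}},"required":["moves"]}

```bash
mkdir -p pics; ls; cat > h.py <<'E'
import numpy as np, cv2
from plant import sensors, vision, ticket, ctrl
from scipy.spatial.transform import Rotation as Rn
def snap(n,f):
    s=vision.snapshot(n); cv2.imwrite('pics/'+f+'.png',s['pixels'][:,:,::-1])
    np.savez('pics/'+f+'.npz',**{k:np.array(v) for k,v in s.items()})
    return s
def load(f): return dict(np.load('pics/'+f+'.npz'))
def proj(s,X):
    c=s['R']@np.array(X)+s['t']; x=c[:2]/c[2]; x=x*(1+s['k1']*(x@x)); return np.array([s['fx']*x[0]+s['cx'],s['fy']*x[1]+s['cy']])
def ray(s,u,v):
    d=np.array([(u-s['cx'])/s['fx'],(v-s['cy'])/s['fy']]); x=d.copy()
    for _ in range(30): x=d/(1+s['k1']*(x@x))
    R=s['R']; return -R.T@s['t'], R.T@np.array([x[0],x[1],1])
def at(s,u,v,z):
    o,d=ray(s,u,v); return o+d*(z-o[2])/d[2]
def tri(s1,p1,s2,p2):
    o,d=ray(s1,*p1); q,e=ray(s2,*p2); d=d/np.linalg.norm(d); e=e/np.linalg.norm(e)
    A=np.stack([d,-e],1); ab=np.linalg.lstsq(A,q-o,rcond=None)[0]
    a=o+d*ab[0]; b=q+e*ab[1]; return (a+b)/2, np.linalg.norm(a-b)
def crop(f,x0,y0,x1,y1,k,out):
    im=cv2.imread('pics/'+f+'.png')[y0:y1,x0:x1]; im=cv2.resize(im,None,fx=k,fy=k,interpolation=cv2.INTER_CUBIC)
    cv2.imwrite('pics/'+out+'.png',im)
def T(o=None):
    o=o or sensors.get_obs(); return np.array(o['tool_pos']), Rn.from_euler('xyz',o['orientation'],degrees=True)
def plan(pos,yaw=None,rpy=None):
    "row to reach world pos, tool down with yaw"
    p,R=T(); d=R.inv().apply(np.array(pos)-p)/0.15
    t=Rn.from_euler('xyz',rpy if rpy is not None else [180,0,yaw],degrees=True)
    rv=np.degrees((R.inv()*t).as_rotvec())/60
    print('row',np.round(np.r_[d,rv],3).tolist()); return d,rv
E
python3 - <<'E'
from h import *
print(sensors.get_obs()); print(ctrl.tcp_to_grasp)
for n in ['scene','side','wrist']:
    s=snap(n,n+'0'); print(n,s['fx'],s['cx'],s['cy'],s['k1'],-s['R'].T@s['t'],s['R'][2])
E
```

```text
pics
{'clock': 0.0, 'joint_pos': array([ 9.32849572e+01,  2.05906227e+01,  6.33973830e-01, -2.07189778e-02,
       -7.01365456e+01, -1.65062069e+01]), 'qvel': array([-0.06207855, -0.00588667, -0.04930193,  0.01663807,  0.0058062 ,
        0.01511401]), 'tau': array([-2.09575366e-03, -5.82708871e+01,  2.93062609e+01,  6.99722975e+00,
        6.91663125e-03, -1.56422452e-04]), 'tool_pos': array([0.15429941, 0.65661909, 0.2256315 ]), 'orientation': array([-1.79992194e+02, -9.48880965e-02, -1.03228312e+02]), 'force': array([-0.2174067 ,  0.10344605,  0.57739016]), 'moment': array([-0.01054807,  0.03042152, -0.05694731]), 'opening': 0.08785956092605411}
0.0188
scene 490.83960295627094 324.6347582096542 199.33170684508187 0.00834216814116015 [ 1.32046098 -0.21317624  1.05374328] [-0.64276527  0.14594464 -0.75203256]
side 372.44711327612 325.37856907942063 200.81659255751302 0.0018539992686174601 [ 0.39094823 -0.89089566  0.85259051] [ 0.07942244  0.74742328 -0.65958359]
wrist 352.22194405191044 318.7111672722653 190.0072718155363 -0.017528803973003708 [0.22209499 0.64051492 0.38413353] [-0.2543713   0.05804369 -0.96536323]
```

View pics/scene0.png

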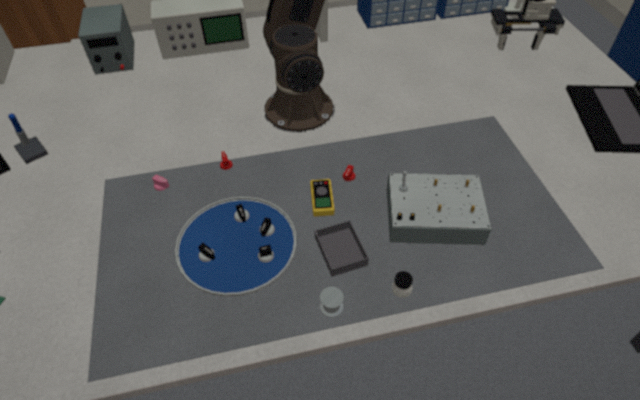

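View pics/side0.png

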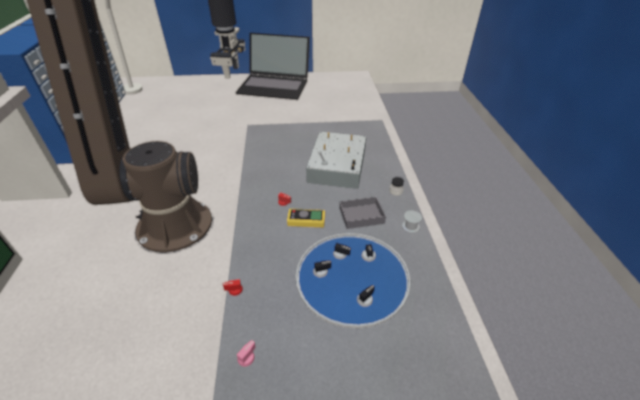

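View pics/wrist0.png

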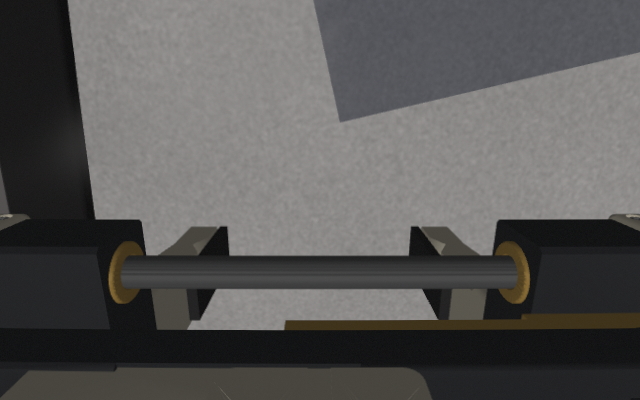

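```bash
python3 - <<'E'
from h import *
crop('scene0',165,190,310,300,5,'c1'); crop('scene0',380,165,495,245,6,'c2'); crop('side0',285,225,425,330,5,'c3'); crop('side0',275,120,435,240,5,'c4')
E
```

```text
(no output)
```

View pics/c1.png

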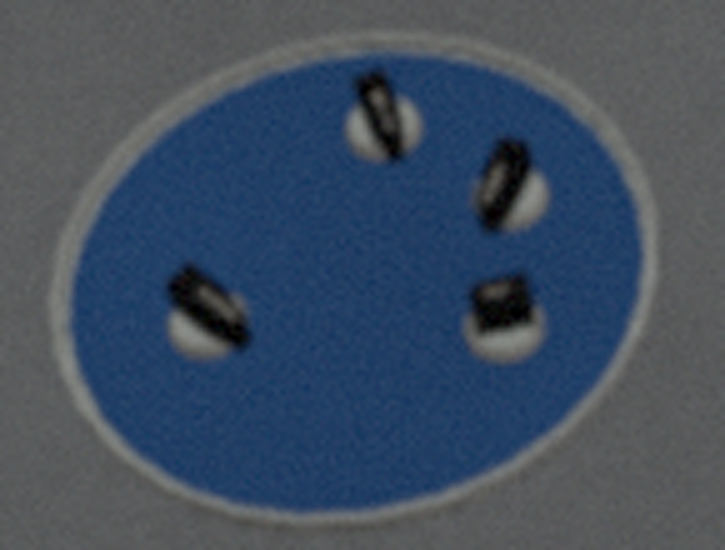

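View pics/c2.png

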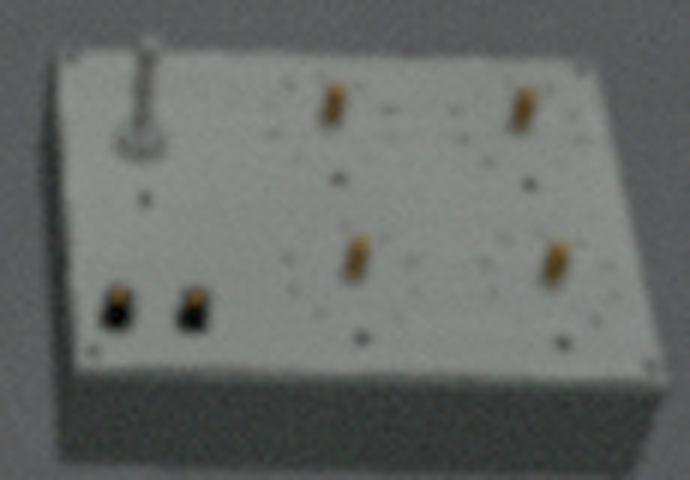

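View pics/c3.png

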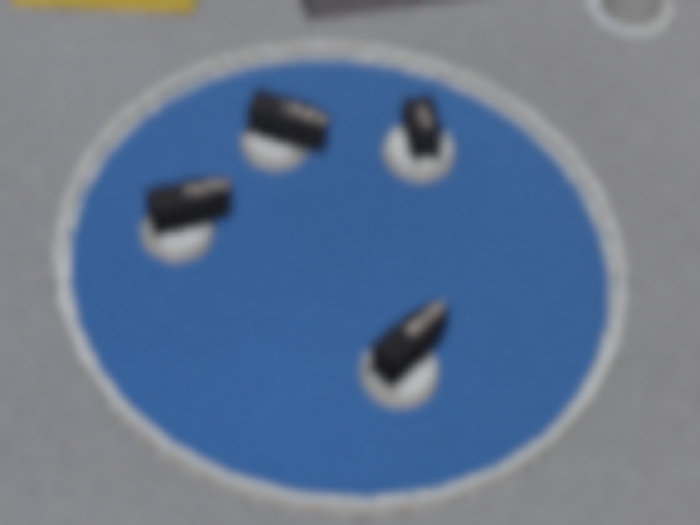

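View pics/c4.png

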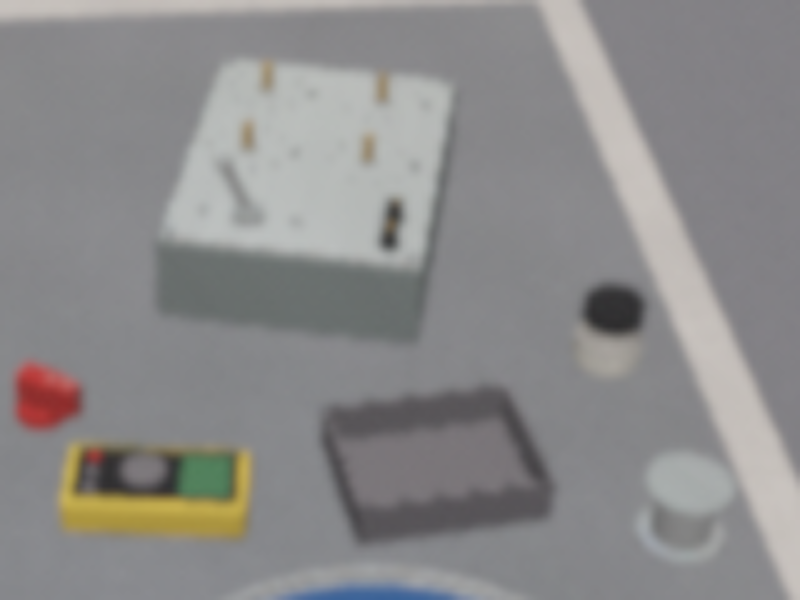

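```bash
python3 - <<'E'
from h import *
from scipy.optimize import least_squares
a=load('scene0');b=load('side0')
c2=lambda x,y:(380+x/6,165+y/6); c4=lambda x,y:(275+x/5,120+y/5)
dots=[((338,180),(295,152)),((530,185),(312,93)),((362,338),(414,165)),((563,344),(425,104))]
tops=[((337,90),(247,125)),((527,92),(267,64)),((360,240),(368,138)),((560,245),(382,76))]
L=[(-45,0-0),(-45,84),(45,0),(45,84)]
def model(p,l,z):
    c,s=np.cos(p[2]),np.sin(p[2]); return [p[0]+c*l[0]-s*l[1],p[1]+s*l[0]+c*l[1],z]
def res(p):
    r=[]
    for (lx,ly),d,t in zip(L,dots,tops):
        for off,z,q in ((.035,.08,d),(0,.104,t)):
            X=model(p,(lx/1e3+off,ly/1e3),z)
            r+=list(proj(a,X)-c2(*q[0]))+list(proj(b,X)-c4(*q[1]))
    return r
s=least_squares(res,[.6,.2,0]); print(s.x,np.degrees(s.x[2]),np.round(s.fun,1))
for (lx,ly) in L: print(np.round(model(s.x,(lx/1e3,ly/1e3),.08),4))
for d in dots: print(tri(a,c2(*d[0]),b,c4(*d[1])))
# turntable: ellipse extremes by mask of blue
for nm,s_ in(('scene0',a),('side0',b)):
    im=s_['pixels'].astype(int); m=((im[...,2]-im[...,0])>40).astype(np.uint8)
    n,lab,st,ce=cv2.connectedComponentsWithStats(m)
    box=(165,185,310,300) if nm=='scene0' else (285,225,425,330)
    mm=np.zeros_like(m);mm[box[1]:box[3],box[0]:box[2]]=m[box[1]:box[3],box[0]:box[2]]
    cs=max(cv2.findContours(mm,0,2)[0],key=cv2.contourArea)[:,0]
    P=np.array([at(s_,u,v,.026)[:2] for u,v in cs]); c,r=cv2.minEnclosingCircle(P.astype(np.float32)); print(nm,c,r)
# toggle tip, knob skirts
print('toggle tip',tri(a,c2(148,45),b,c4(222,162)))
k=[((380,130),(275,145)),((512,195),(420,152)),((505,320),(0,0))]
c1=lambda x,y:(165+x/5,190+y/5);c3=lambda x,y:(285+x/5,225+y/5)
for q in [(383,125),(510,195),(505,322),(207,320)]: print('scene knob',at(a,*c1(*q),.035))
for q in [(275,140),(178,230),(418,150),(400,372)]: print('side knob',at(b,*c3(*q),.035))
for q in [(330,415),(360,540),(550,510),(505,390)]: print('tray',at(b,*c4(*q),.035))
p=T(); print(p[1].as_matrix())
w=load('wrist0'); cw=-w['R'].T@w['t']; print('cam in tool',p[1].inv().apply(cw-p[0]), p[1].inv().apply(w['R'].T).round(3) if 0 else (p[1].as_matrix().T@w['R'].T).round(3))
E
```

```text
[ 0.55263741  0.26346826 -0.26577481] -15.227775188761726 [-0.4  0.1 -0.  -0.2 -0.2 -0.7  0.4 -1.2 -0.4 -0.  -0.2 -0.2 -0.1 -0.4
  0.1 -0.7 -0.3  0.3  0.2 -0.2 -0.  -0.   0.4 -1.3 -0.3  0.1  0.3 -0.
  0.  -0.1  0.3 -0.8]
[0.5092 0.2753 0.08  ]
[0.5313 0.3563 0.08  ]
[0.5961 0.2516 0.08  ]
[0.6181 0.3327 0.08  ]
(array([0.54292249, 0.26706279, 0.07928574]), np.float64(0.0012887154386262997))
(array([0.56542933, 0.3480995 , 0.07916191]), np.float64(0.0013070264061605646))
(array([0.62885513, 0.24361753, 0.07891164]), np.float64(0.0012293586398967684))
(array([0.65101185, 0.32501969, 0.07888798]), np.float64(1.7604378393223492e-05))
scene0 (0.5342237949371338, -0.2699330151081085) 0.14607907831668854
side0 (0.5343601107597351, -0.26898622512817383) 0.14721554517745972
toggle tip (array([0.48231034, 0.19479638, 0.12181036]), np.float64(0.001093102743270995))
scene knob [ 0.4519016  -0.24527155  0.035     ]
scene knob [ 0.51501593 -0.18613409  0.035     ]
scene knob [ 0.59440381 -0.20095357  0.035     ]
scene knob [ 0.55808906 -0.34678099  0.035     ]
side knob [ 0.50961118 -0.19399664  0.035     ]
side knob [ 0.44858769 -0.25347273  0.035     ]
side knob [ 0.5902354  -0.20837562  0.035     ]
side knob [ 0.55407253 -0.35364228  0.035     ]
tray [0.53987322 0.02045106 0.035     ]
tray [ 0.54361015 -0.09602543  0.035     ]
tray [ 0.66606577 -0.07988101  0.035     ]
tray [0.66057928 0.03595747 0.035     ]
[[-2.28791967e-01 -9.73475332e-01 -1.20881623e-04]
 [-9.73474559e-01  2.28791939e-01 -1.23793608e-03]
 [ 1.23275698e-03 -1.65554646e-04 -9.99999226e-01]]
cam in tool [ 0.00050425 -0.06968451 -0.15826333] [[ 1.     0.001  0.001]
 [-0.001  0.965  0.261]
 [-0.    -0.261  0.965]]
```

Call:
drive_tool --pt "0.2 -0.3 0 0 0 0" --pt "0.4 -0.6 0 0 0 0" --pt "0.6 -0.9 0 0 0 0" --pt "0.6 -1 0 0 0 0"

```text
clock: 0.55
tool_pos: [0.2812, 0.5317, 0.2263]
orientation: [180.0, -0.1, -103.3]
force: [0.0, 1.0, 0.1]
opening: 0.0878
```

Call:
drive_tool --pt "0.2 -0.3 0 0 0 0" --pt "0.4 -0.6 0 0 0 0" --pt "0.6 -0.9 0 0 0 0" --pt "0.6 -1 0 0 0 0"

```text
clock: 0.95
tool_pos: [0.4076, 0.4066, 0.2267]
orientation: [180.0, -0.1, -103.4]
force: [0.2, 1.4, -0.6]
opening: 0.0877
```

Call:
drive_tool --pt "0.2 -0.3 0 0 0 0" --pt "0.4 -0.6 0 0 0 0" --pt "0.6 -0.9 0 0 0 0" --pt "0.6 -1 0 0 0 0" --pt "0.6 -1 0 0 0 0" --pt "0.6 -1 0 0 0 0"

```text
clock: 1.55
tool_pos: [0.5329, 0.2836, 0.2263]
orientation: [179.9, -0.2, -103.5]
force: [-0.3, -0.0, 0.1]
opening: 0.0876
```

```bash
python3 - <<'E'
from h import *
snap('wrist','w1'); print(T()[0],sensors.get_obs()['orientation'])
E
```

```text
[0.53248626 0.28418749 0.22644982] [ 1.79951105e+02 -1.35842038e-01 -1.03405898e+02]
```

View pics/w1.png

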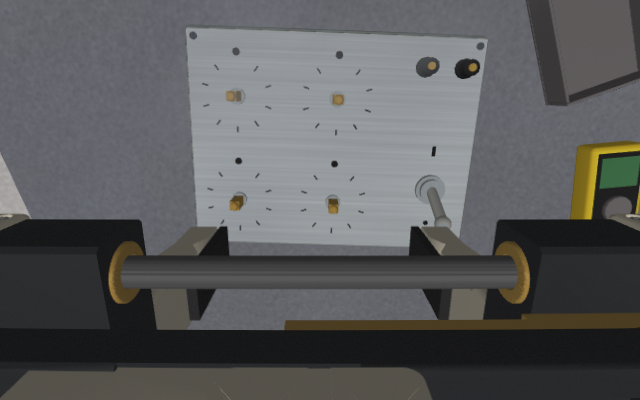

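```bash
cat >> h.py <<'E'
def blob(s,u,v,r=7,th=None):
    g=cv2.cvtColor(s['pixels'],cv2.COLOR_RGB2GRAY).astype(float)[v-r:v+r+1,u-r:u+r+1]
    w=np.clip(np.percentile(g,60)-20-g,0,None); yy,xx=np.mgrid[-r:r+1,-r:r+1]
    return u+(w*xx).sum()/w.sum(), v+(w*yy).sum()/w.sum()
E
python3 - <<'E'
from h import *
from scipy.optimize import least_squares
w=load('w1'); 
P={}
for q in [(236,51),(339,55),(238,161),(334,164)]:
    c=blob(w,*q); print(np.round(c,2),at(w,*c,.08).round(4)); P[q]=at(w,*c,.08)
L=np.array([[80,84],[80,0],[-10,84],[-10,0]])/1e3
D=np.array([p[:2] for p in P.values()])
def f(p):
    c,s=np.cos(p[2]),np.sin(p[2]); R=np.array([[c,-s],[s,c]]); return (L@R.T+p[:2]-D).ravel()
s=least_squares(f,[.55,.26,-.26]); print(s.x,np.degrees(s.x[2]),s.fun.round(4))
c,sn=np.cos(s.x[2]),np.sin(s.x[2]);R=np.array([[c,-sn],[sn,c]])
for l in [(45,84),(45,0),(-45,84),(-45,0)]:
    X=R@(np.array(l)/1e3)+s.x[:2]; print('shaft',X.round(4), 'proj top',proj(w,[*X,.104]).round(1),'foot',proj(w,[*X,.08]).round(1))
X=R@[-.0515,-.086]+s.x[:2]
print('tog',X,proj(w,[*X,.086]))
crop('w1',180,20,380,220,4,'w1c')
E
```

```text
[235.5   50.96] [0.6497 0.3242 0.08  ]
[339.02  54.48] [0.6276 0.2431 0.08  ]
[238.11 160.47] [0.5628 0.3481 0.08  ]
[334.05 163.52] [0.5406 0.267  0.08  ]
[ 0.55030554  0.26434865 -0.26737834] -15.319650412102716 [-0.0001 -0.     -0.0001  0.0001  0.0001 -0.0001  0.0001  0.    ]
shaft [0.6159 0.3335] proj top [229.7  95.6] foot [236.6  95.5]
shaft [0.5937 0.2525] proj top [338.5  99.3] foot [336.9  98.9]
shaft [0.5291 0.3573] proj top [233.1 206.8] foot [239.2 198.6]
shaft [0.5069 0.2762] proj top [333.4 209.9] foot [332.2 201.5]
tog [0.47791396 0.195011  ] [427.95419289 213.42703944]
```

View pics/w1c.png

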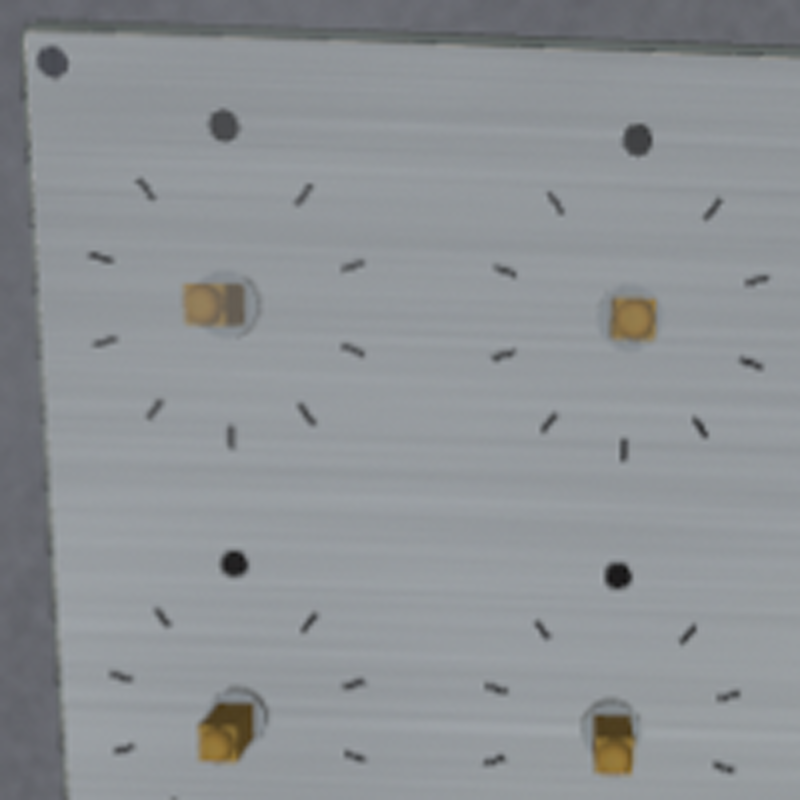

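```bash
python3 - <<'E'
from h import *
o=sensors.get_obs(); print(o['joint_pos'].round(1))
# rotated view by +60 yaw about tool -z; keep camera at same place
p,R=T(); w=load('w1')
for yaw in (-163,-43):
    for cx,cy in ((.60,.30),):
        t=Rn.from_euler('xyz',[180,0,yaw],degrees=True)
        pos=np.array([cx,cy,.385])-t.apply([.0005,-.0697,-.158]); print(yaw,pos); plan(pos,yaw)
print(proj(w,p),[proj(w,p+R.apply([0,0,z])) for z in(-.02,.01,.02)])
E
```

```text
[ 46.6  14.   -8.6   0.  -67.5  29.9]
-163 [0.58009984 0.36680063 0.227     ]
row [-0.609, -0.181, -0.005, -0.0, -0.002, 0.993]
-43 [0.55209904 0.24936565 0.227     ]
row [0.196, -0.181, -0.003, 0.002, -0.002, -1.007]
[316.55294573 244.68542567] [array([316.28692718, 263.72997527]), array([316.66476193, 236.68345549]), array([316.76529213, 229.49069827])]
```

Call:
drive_tool --pt "0.1 -0.1 0 0 0 -0.14" --pt "0.2 -0.18 0 0 0 -0.28" --pt "0.2 -0.18 0 0 0 -0.42" --pt "0.2 -0.18 0 0 0 -0.56" --pt "0.2 -0.18 0 0 0 -0.7" --pt "0.2 -0.18 0 0 0 -0.84" --pt "0.2 -0.18 0 0 0 -1" --pt "0.2 -0.18 0 0 0 -1"

```text
clock: 2.4
tool_pos: [0.5509, 0.2498, 0.2266]
orientation: [179.9, -0.0, -43.1]
force: [0.3, 0.4, 0.3]
opening: 0.0876
```

Call:
drive_tool --pt "0 0 0 0 0 0" --pt "0 0 0 0 0 0"

```text
clock: 2.6
tool_pos: [0.5505, 0.2504, 0.2267]
orientation: [179.9, -0.0, -43.3]
force: [-0.3, -0.2, 0.0]
opening: 0.0878
```

```bash
python3 - <<'E'
from h import *
w=snap('wrist','w2'); o=sensors.get_obs(); print(o['tool_pos'],o['orientation'],o['joint_pos'].round(1))
for X in [[0.6497,0.3242],[0.6276,0.2431],[0.5628,0.3481],[0.5406,0.2670]]:
    q=proj(w,[*X,.08]); print(q.round(1)); 
E
```

```text
[0.55059005 0.2502423  0.22672444] [ 1.79871929e+02 -1.82590183e-02 -4.32427778e+01] [ 42.9  14.1  -8.5   0.  -67.6  93.8]
[346.1  27.1]
[390.5 121.3]
[249.   81.9]
[297.8 169.6]
```

View pics/w2.png

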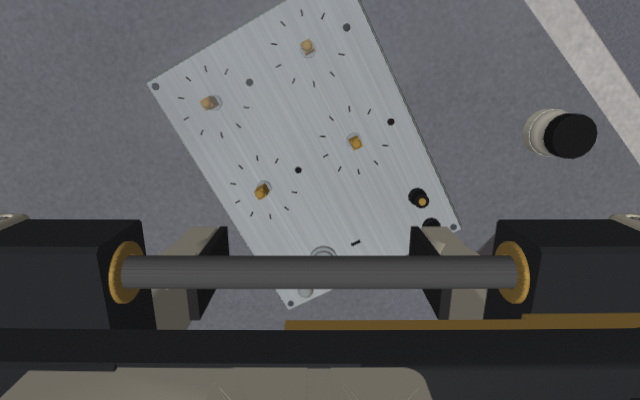

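```bash
cat > fitbox.py <<'E'
from h import *
from scipy.optimize import least_squares
obs=[('w1',[(236,51),(339,55),(238,161),(334,164)]),('w2',[(346,27),(390,121),(249,82),(298,170)])]
O=[(load(f),[blob(load(f),*q,5) for q in qs]) for f,qs in obs]
L=np.array([[80,84],[80,0],[-10,84],[-10,0]])/1e3
def corr(s,e):
    d=dict(s); Rc=Rn.from_rotvec(e[3:6]).as_matrix(); d['R']=Rc@s['R']; d['t']=Rc@s['t']+e[:3]; return d
def f(p):
    c,s=np.cos(p[2]),np.sin(p[2]); R=np.array([[c,-s],[s,c]]); r=[]
    for w,q in O:
        d=corr(w,p[3:])
        for l,u in zip(L,q): r+=list((proj(d,[*(R@l+p[:2]),.08])-u)/.3)
    return np.r_[r,p[3:6]/.002,p[6:9]/.005]
if __name__=='__main__':
    s=least_squares(f,np.r_[.55,.264,-.267,np.zeros(6)]); print(s.x.round(4),np.degrees(s.x[2]),(s.fun[:16]*.3).round(2))
    J=s.jac; print(np.sqrt(np.diag(np.linalg.inv(J.T@J))).round(4))
    np.save('e.npy',s.x[3:]); np.save('box.npy',s.x[:3])
    c,sn=np.cos(s.x[2]),np.sin(s.x[2]);R=np.array([[c,-sn],[sn,c]])
    for l in [(45,84),(45,0),(-45,84),(-45,0)]: print(R@(np.array(l)/1e3)+s.x[:2],proj(corr(O[0][0],s.x[3:]),[*(R@(np.array(l)/1e3)+s.x[:2]),.104]))
E
python3 fitbox.py
```

```text
[ 5.503e-01  2.643e-01 -2.677e-01  1.000e-04  1.000e-04 -4.000e-04
  0.000e+00 -2.000e-04 -1.000e-04] -15.338894782285353 [-0.03 -0.04 -0.    0.08  0.04 -0.06 -0.01  0.02 -0.1  -0.02  0.05  0.01
  0.05 -0.02  0.    0.04]
[0.0002 0.0002 0.0052 0.0012 0.0012 0.0005 0.0038 0.0038 0.005 ]
[0.61593074 0.333452  ] [229.58880361  95.56853347]
[0.59371041 0.25244424] [338.64905781  99.28040271]
[0.52913672 0.3572595 ] [232.9713422  206.93910923]
[0.50691639 0.27625174] [333.43276967 210.11006459]
```

Call:
drive_tool --pt "0.2 0.26 -0.03 0 0 0" --pt "0.4 0.52 -0.06 0 0 0" --pt "0.6 0.8 -0.1 0 0 0" --pt "0.68 0.95 -0.1 0 0 0"

```text
clock: 3.05
tool_pos: [0.5269, 0.074, 0.243]
orientation: [179.9, -0.1, -43.4]
force: [0.7, 0.9, 0.3]
opening: 0.0876
```

Call:
drive_tool --pt "0.2 0.26 -0.03 0 0 0" --pt "0.4 0.52 -0.06 0 0 0" --pt "0.6 0.8 -0.1 0 0 0" --pt "0.68 0.95 -0.1 0 0 0"

```text
clock: 3.45
tool_pos: [0.5026, -0.1023, 0.2592]
orientation: [180.0, -0.1, -43.6]
force: [0.8, -0.1, -0.2]
opening: 0.0873
```

Call:
drive_tool --pt "0.2 0.26 -0.03 0 0 0.14" --pt "0.4 0.52 -0.06 0 0 0.28" --pt "0.6 0.8 -0.1 0 0 0.42" --pt "0.68 0.95 -0.1 0 0 0.56" --pt "0.68 0.95 -0.1 0 0 0.7" --pt "0.68 0.95 -0.1 0 0 0.78" --pt "0.68 0.95 -0.1 0 0 0.78" --pt "0.68 0.95 -0.1 0 0 0.78"

```text
clock: 4.25
tool_pos: [0.4782, -0.2757, 0.2746]
orientation: [-179.9, -0.1, -90.3]
force: [-0.1, 0.1, 0.6]
opening: 0.0879
```

```bash
python3 - <<'E'
from h import *
snap('wrist','w3'); print(T()[0],sensors.get_obs()['orientation'])
E
```

```text
[ 0.47820473 -0.27557736  0.27460251] [-1.79922110e+02 -1.09275916e-01 -9.02922368e+01]
```

View pics/w3.png

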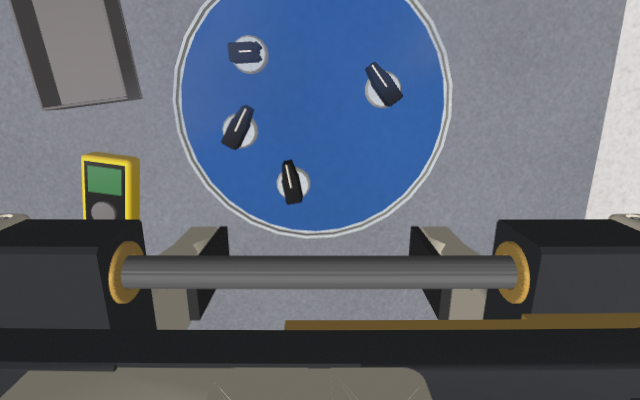

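```bash
python3 - <<'E'
from h import *
crop('w3',215,30,415,210,4,'w3c')
E
```

```text
(no output)
```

View pics/w3c.png

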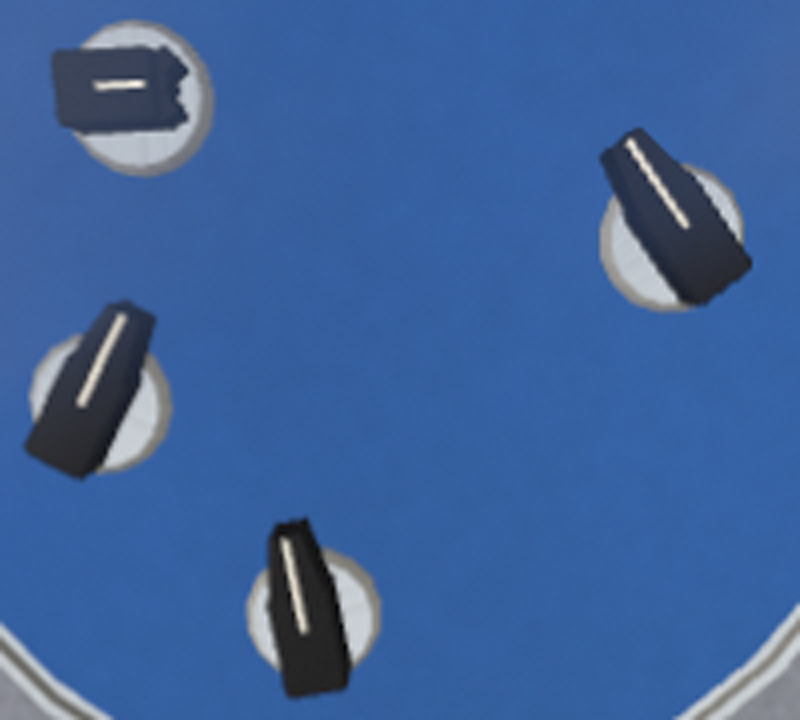

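```bash
cat > kn.py <<'E'
from h import *
def knob(s,c1,c2,l1,l2,zt=.060):
    "corners of back, line from tail l1 to nose l2 (px)"
    g=lambda q:at(s,*q,zt)[:2]
    n=g(l2)-g(l1); n/=np.linalg.norm(n); m=(g(c1)+g(c2))/2
    w=np.linalg.norm(g(c1)-g(c2)); return m+.016*n, np.degrees(np.arctan2(n[1],n[0])), w
def overlay(f,out,ks,box,k,zb=.026):
    s=load(f); im=cv2.imread('pics/'+f+'.png')[box[1]:box[3],box[0]:box[2]]; im=cv2.resize(im,None,fx=k,fy=k,interpolation=cv2.INTER_CUBIC)
    for c,a in ks:
        a=np.radians(a); n=np.array([np.cos(a),np.sin(a)]);p=np.array([-n[1],n[0]])
        q=lambda X:tuple(int(v) for v in ((proj(s,X)-box[:2]+.5)*k-.5))
        t=np.linspace(0,2*np.pi,60)
        for b in t: cv2.circle(im,q([*(c+.02*np.array([np.cos(b),np.sin(b)])),zb+.009]),1,(0,0,255),-1)
        P=[q([*(c+n*x+p*y),zb+.034]) for x,y in((-.016,-.009),(-.016,.009),(.03,0))]
        for i in range(3): cv2.line(im,P[i],P[(i+1)%3],(0,255,0),1)
    cv2.imwrite('pics/'+out+'.png',im)
E
python3 - <<'E'
from kn import *
s=load('w3'); F=lambda q:(215+q[0]/4-.4,30+q[1]/4-.4)
K={'a':[(752,264),(703,304),(687,227),(630,140)],'b':[(26,448),(82,478),(81,404),(122,315)],'c':[(286,697),(349,687),(304,633),(285,538)],'s':[(53,52),(60,122),(97,87),(143,85)]}
r=[]
for k,v in K.items():
    x=knob(s,*[F(q) for q in v]); print(k,x[0].round(4),round(x[1],1),round(x[2],4)); r.append(x[:2])
overlay('w3','w3o',r,(215,30,415,210),4)
E
```

```text
a [ 0.555  -0.3474] 35.9 0.0157
b [ 0.5108 -0.1879] -28.0 0.0164
c [ 0.4486 -0.2463] 9.6 0.0177
s [ 0.5909 -0.2034] -88.0 0.0164
```

View pics/w3o.png

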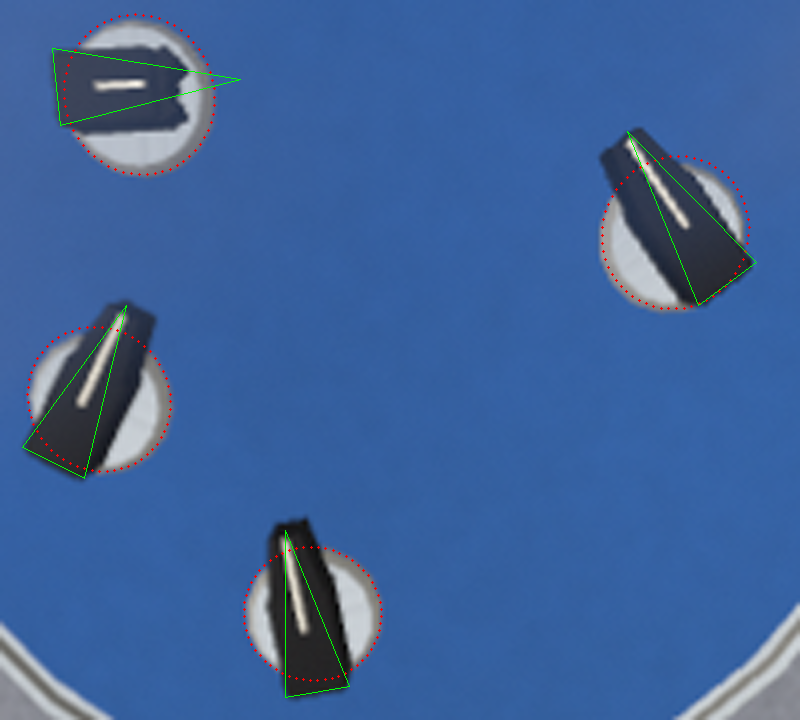

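```bash
python3 - <<'E'
from h import *
plan([.4486,-.2463,.13],-80.4)
E
```

```text
row [-0.196, 0.2, 0.963, -0.001, -0.002, -0.165]
```

Call:
drive_tool --pt "-0.1 0.1 0.3 0 0 -0.1" --pt "-0.2 0.2 0.6 0 0 -0.165" --pt "-0.2 0.2 0.9 0 0 -0.165" --pt "-0.196 0.2 0.963 0 0 -0.165" --pt "-0.196 0.2 0.963 0 0 -0.165" --pt "-0.196 0.2 0.963 0 0 -0.165" --fingers 0.1

```text
clock: 4.9
tool_pos: [0.4503, -0.2469, 0.132]
orientation: [-179.8, -0.2, -80.3]
force: [0.1, -0.0, 0.8]
opening: 0.0493
```

```bash
python3 - <<'E'
from h import *
snap('wrist','w4'); print(T()[0],sensors.get_obs()['orientation'],sensors.get_obs()['opening'])
plan([.4486,-.2463,.038],-80.4)
E
```

```text
[ 0.45048439 -0.24686799  0.13223158] [-179.77100611   -0.21185413  -80.36049363] 0.04889866110157375
row [-0.008, 0.014, 0.628, -0.004, -0.004, 0.001]
```

View pics/w4.png

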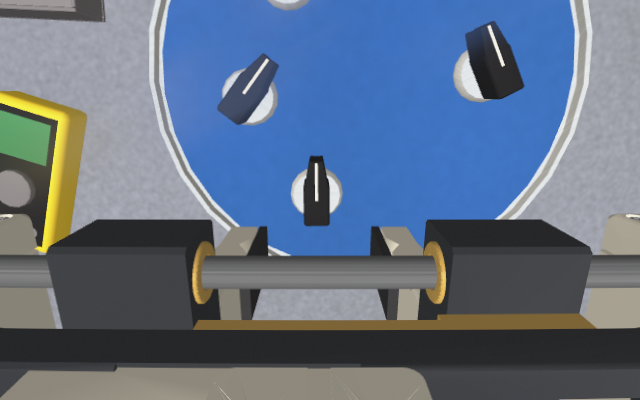

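```bash
python3 - <<'E'
from kn import *
crop('w4',270,140,370,240,6,'w4c')
overlay('w4','w4o',[(np.array([.4486,-.2463]),9.6)],(270,140,370,240),6)
E
```

```text
(no output)
```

View pics/w4o.png

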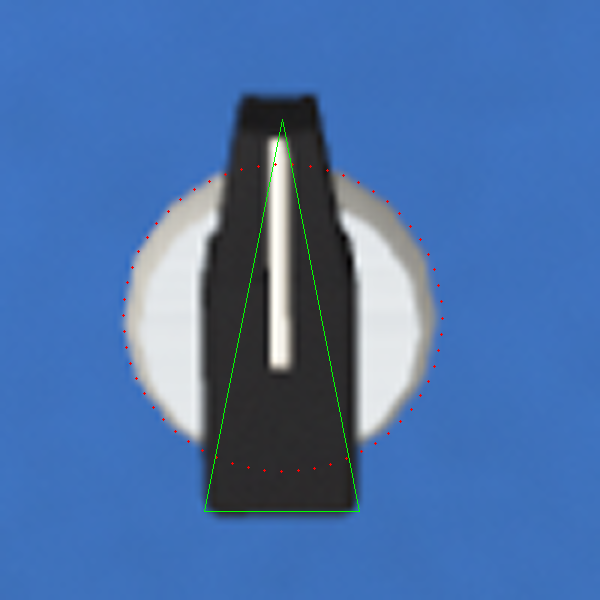

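Call:
drive_tool --pt "-0.008 0.014 0.2 0 0 0" --pt "-0.008 0.014 0.4 0 0 0" --pt "-0.008 0.014 0.55 0 0 0" --pt "-0.008 0.014 0.628 0 0 0" --pt "-0.008 0.014 0.628 0 0 0" --pt "-0.008 0.014 0.628 0 0 0" --pt "-0.008 0.014 0.628 0 0 0"

```text
clock: 5.65
tool_pos: [0.4499, -0.2466, 0.0395]
orientation: [-179.6, -0.3, -80.3]
force: [-0.3, -0.3, -0.1]
opening: 0.0484
```

```bash
python3 - <<'E'
from h import *
print(T()[0],sensors.get_obs()['orientation'],sensors.get_obs()['force'])
plan([.4484,-.2463,.038],-80.4)
E
```

```text
[ 0.44985844 -0.2465525   0.03947335] [-179.63713295   -0.26432907  -80.34637626] [-0.34329088 -0.30889372 -0.05654318]
row [-0.003, 0.009, 0.01, -0.006, -0.004, 0.001]
```

Call:
drive_tool --pt "-0.004 0.015 0.015 -0.008 -0.006 0" --pt "-0.004 0.015 0.015 -0.008 -0.006 0" --pt "-0.004 0.015 0.015 -0.008 -0.006 0" --pt "-0.004 0.015 0.015 -0.008 -0.006 0"

```text
clock: 6.05
tool_pos: [0.4476, -0.2464, 0.0374]
orientation: [179.9, 0.1, -80.3]
force: [-0.1, 0.3, 0.1]
opening: 0.0481
```

Call:
drive_tool --pt "0 0 0 0 0 0" --pt "0 0 0 0 0 0" --pt "0 0 0 0 0 0" --pt "0 0 0 0 0 0" --pt "0 0 0 0 0 0" --fingers -1

```text
clock: 6.55
tool_pos: [0.4476, -0.2464, 0.0374]
orientation: [179.9, 0.1, -80.3]
force: [0.4, 0.8, 0.5]
opening: 0.0174
```

Call:
drive_tool --pt "0 0 -0.1 0 0 0" --pt "0 0 -0.3 0 0 0" --pt "0 0 -0.6 0 0 0" --pt "0 0 -0.9 0 0 0" --pt "0 0 -1 0 0 0" --pt "0 0 -1 0 0 0"

```text
clock: 7.15
tool_pos: [0.4495, -0.2469, 0.1904]
orientation: [-179.8, -0.0, -80.3]
force: [-0.1, 0.0, -0.6]
opening: 0.0176
```

```bash
cat >> h.py <<'E'
def held(s,off,zb,f,out,box=(250,150,400,260),k=5):
    "overlay knob model held: off = knob centre offset along tool -y, zb = base of knob below TCP (m)"
    p,R=T(); im=cv2.imread('pics/'+f+'.png')[box[1]:box[3],box[0]:box[2]]; im=cv2.resize(im,None,fx=k,fy=k,interpolation=cv2.INTER_CUBIC)
    q=lambda X:tuple(int(v) for v in ((proj(s,p+R.apply(X))-box[:2]+.5)*k-.5))
    for b in np.linspace(0,2*np.pi,90): cv2.circle(im,q([.02*np.sin(b),-off-.02*np.cos(b),zb-.009]),1,(0,0,255),-1)
    P=[q([y,-off-x,zb-.034]) for x,y in((-.016,-.009),(-.016,.009),(.03,.004),(.03,-.004))]
    for i in range(4): cv2.line(im,P[i],P[(i+1)%4],(0,255,0),1)
    cv2.imwrite('pics/'+out+'.png',im)
E
python3 - <<'E'
from h import *
s=snap('wrist','w5'); print(sensors.get_obs()['force'],sensors.get_obs()['opening'],T()[0])
held(s,.0008,.0114,'w5','w5o')
E
```

```text
[-5.59296750e-01  4.55113302e-04 -1.21678279e+00] 0.017823697840902732 [ 0.4483151  -0.24653501  0.18823863]
```

View pics/w5.png

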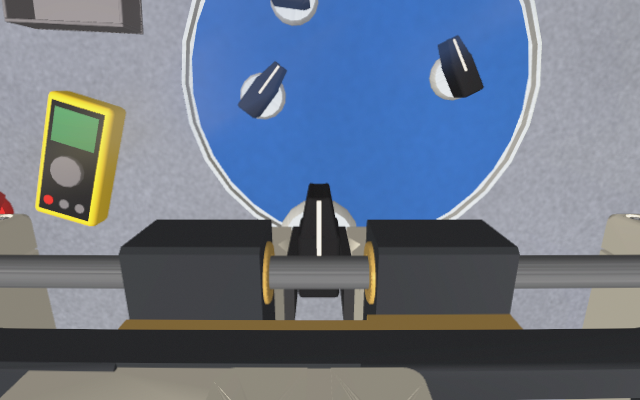

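View pics/w5o.png

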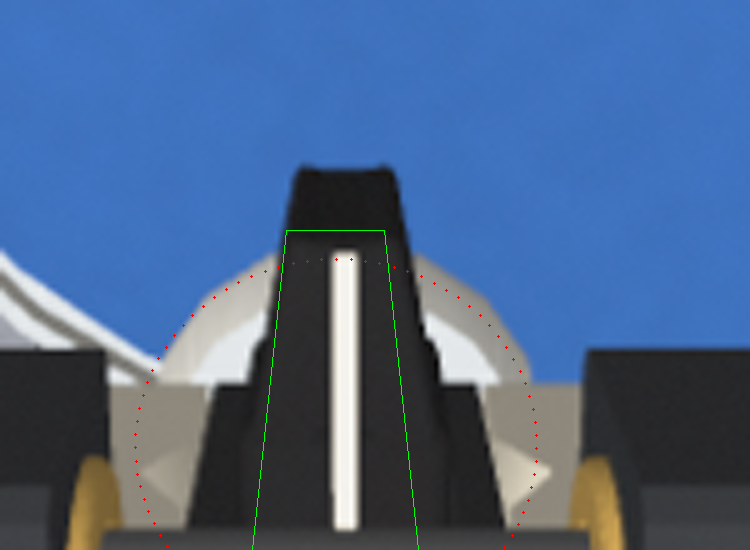

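Call:
drive_tool --pt "-0.25 -0.12 0 0 0 0" --pt "-0.5 -0.24 0 0 0 0" --pt "-0.8 -0.38 0 0 0 0" --pt "-0.91 -0.44 0 0 0 0"

```text
clock: 7.6
tool_pos: [0.4903, -0.0981, 0.1868]
orientation: [179.9, 0.1, -80.3]
force: [0.2, 0.1, -1.2]
opening: 0.0174
```

Call:
drive_tool --pt "-0.3 -0.14 0 0 0 0" --pt "-0.6 -0.28 0 0 0 0" --pt "-0.9 -0.42 0 0 0 0" --pt "-0.91 -0.44 0 0 0 0"

```text
clock: 8.0
tool_pos: [0.5327, 0.0518, 0.1849]
orientation: [179.8, 0.1, -80.0]
force: [0.3, -1.2, -0.2]
opening: 0.0179
```

Call:
drive_tool --pt "-0.3 -0.14 0 0 0 0" --pt "-0.6 -0.28 0 0 0 0" --pt "-0.9 -0.42 0 0 0 0" --pt "-0.91 -0.44 0 0 0 0"

```text
clock: 8.4
tool_pos: [0.5744, 0.2015, 0.1823]
orientation: [179.7, 0.0, -79.9]
force: [-0.3, -0.7, -1.2]
opening: 0.0182
```

```bash
python3 - <<'E'
from h import *
o=sensors.get_obs();print(o['tool_pos'],o['opening'],o['force'])
n=np.array([np.cos(np.radians(-15.34)),np.sin(np.radians(-15.34))])
t=np.array([.6159,.3335])-.0006*n; plan([*t,.16],-105.34)
E
```

```text
[0.57438605 0.20145068 0.18228636] 0.018159857772922425 [-0.32144184 -0.72504545 -1.21353434]
row [-0.82, -0.425, 0.146, 0.006, -0.001, 0.424]
```

Call:
drive_tool --pt "-0.3 -0.14 0 0 0 0.14" --pt "-0.6 -0.3 0.05 0 0 0.28" --pt "-0.8 -0.42 0.1 0.006 0 0.42" --pt "-0.82 -0.425 0.146 0.006 0 0.424" --pt "-0.82 -0.425 0.146 0.006 0 0.424" --pt "-0.82 -0.425 0.146 0.006 0 0.424" --pt "-0.82 -0.425 0.146 0.006 0 0.424"

```text
clock: 9.1
tool_pos: [0.6154, 0.3325, 0.1604]
orientation: [-180.0, -0.0, -105.3]
force: [0.2, -0.4, -0.4]
opening: 0.0178
```

```bash
cat >> h.py <<'E'
n=np.array([np.cos(np.radians(-15.34)),np.sin(np.radians(-15.34))])
SH={'D':np.array([.6159,.3335]),'C':np.array([.5937,.2524]),'B':np.array([.5291,.3573]),'A':np.array([.5069,.2763])}
E
python3 - <<'E'
from h import *
s=snap('wrist','w6'); o=sensors.get_obs();print(o['tool_pos'],o['orientation'],o['opening'],o['force'])
plan([*(SH['D']-.0006*n),.13],-105.34)
E
```

```text
[0.61550939 0.33261247 0.16075409] [-1.79956720e+02 -1.40995349e-02 -1.05333156e+02] 0.017606958956557967 [-0.71374845  0.1147728  -0.21050685]
row [-0.006, 0.003, 0.205, -0.001, -0.0, 0.0]
```

View pics/w6.png

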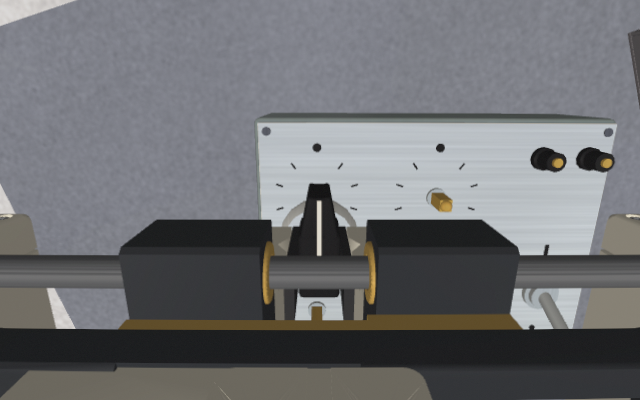

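Call:
drive_tool --pt "-0.006 0.003 0.1 0 0 0" --pt "-0.007 0.003 0.2 0 0 0" --pt "-0.007 0.003 0.27 0 0 0" --pt "-0.007 0.003 0.27 0 0 0" --pt "-0.007 0.003 0.27 0 0 0"

```text
clock: 9.65
tool_pos: [0.6153, 0.3336, 0.1196]
orientation: [-180.0, -0.1, -105.3]
force: [-0.8, 0.6, -0.1]
opening: 0.0175
```

```bash
python3 - <<'E'
from h import *
o=sensors.get_obs();print(o['tool_pos'],o['orientation'],o['force'])
plan([*(SH['D']-.0006*n),.108],-105.34)
E
```

```text
[0.61529622 0.33359662 0.11964441] [-1.79978070e+02 -7.23230936e-02 -1.05319076e+02] [-0.84526145  0.64409923 -0.1378432 ]
row [-0.001, -0.0, 0.078, -0.0, -0.001, 0.0]
```

Call:
drive_tool --pt "-0.001 0 0.03 0 0 0" --pt "-0.001 0 0.06 0 0 0" --pt "-0.001 0 0.09 0 0 0" --pt "-0.001 0 0.11 0 0 0" --pt "-0.001 0 0.13 0 0 0" --pt "-0.001 0 0.13 0 0 0"

```text
clock: 10.25
tool_pos: [0.6154, 0.3336, 0.0997]
orientation: [-180.0, -0.1, -105.3]
force: [0.7, -0.4, -0.6]
opening: 0.0177
```

Call:
drive_tool --pt "0 0 0.02 0 0 0" --pt "0 0 0.04 0 0 0" --pt "0 0 0.055 0 0 0" --pt "0 0 0.065 0 0 0" --pt "0 0 0.07 0 0 0" --pt "0 0 0.07 0 0 0"

```text
clock: 10.85
tool_pos: [0.6157, 0.3336, 0.0914]
orientation: [-179.9, -0.0, -105.3]
force: [-3.9, -1.4, 12.3]
opening: 0.018
```

Call:
drive_tool --pt "0 0 0 0 0 0" --pt "0 0 0 0 0 0" --pt "0 0 0 0 0 0" --pt "0 0 -0.1 0 0 0" --pt "0 0 -0.3 0 0 0" --pt "0 0 -0.6 0 0 0" --pt "0 0 -0.8 0 0 0" --pt "0 0 -0.8 0 0 0" --fingers -0.2

```text
clock: 11.65
tool_pos: [0.618, 0.3351, 0.2186]
orientation: [-179.5, 0.4, -105.3]
force: [0.1, 0.4, -0.7]
opening: 0.0354
```

```bash
python3 - <<'E'
from h import *
s=snap('wrist','w7'); o=sensors.get_obs();print(o['tool_pos'],o['orientation'],o['force'],o['opening'],o['joint_pos'].round(0))
s=snap('scene','s1')
E
```

```text
[0.61675219 0.33459367 0.21550473] [-179.70501893    0.23065224 -105.27621572] [ 0.06867054 -0.04227517 -0.10348542] 0.03483763512061686 [ 44.  23.   3.   0. -70.  30.]
```

View pics/w7.png

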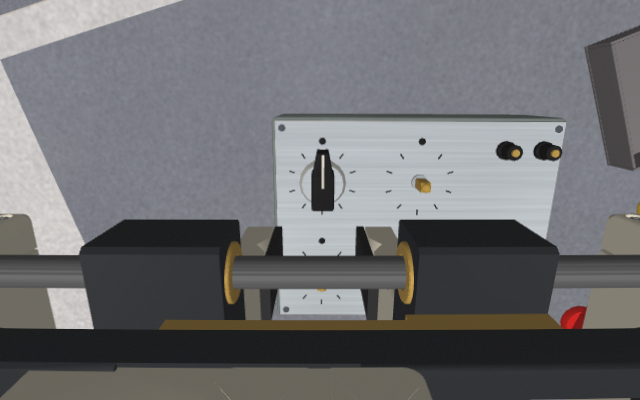

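View pics/s1.png

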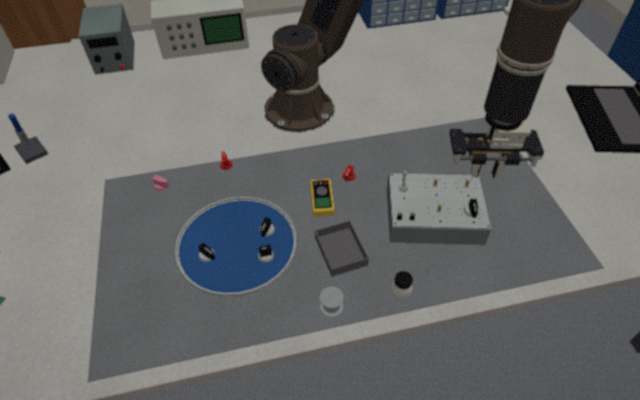

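Call:
drive_tool --pt "0.25 -0.02 0 0 0 0" --pt "0.55 -0.04 0 0 0 0" --pt "0.85 -0.06 0 0 0 0" --pt "0.89 -0.06 0 0 0 0" --fingers 0.1

```text
clock: 12.15
tool_pos: [0.5875, 0.1987, 0.2125]
orientation: [-179.9, -0.0, -105.4]
force: [0.6, 0.3, 0.3]
opening: 0.0481
```

Call:
drive_tool --pt "0.3 -0.02 0 0 0 0" --pt "0.6 -0.04 0 0 0 0" --pt "0.89 -0.06 0 0 0 0" --pt "0.89 -0.06 0 0 0 0"

```text
clock: 12.55
tool_pos: [0.5587, 0.0638, 0.2121]
orientation: [180.0, -0.1, -105.6]
force: [1.0, 0.4, 0.3]
opening: 0.0483
```

Call:
drive_tool --pt "0.3 -0.02 0 0 0 0" --pt "0.6 -0.04 0 0 0 0" --pt "0.89 -0.06 0 0 0 0" --pt "0.89 -0.06 0 0 0 0"

```text
clock: 12.95
tool_pos: [0.5297, -0.0705, 0.2116]
orientation: [179.8, -0.2, -105.8]
force: [-0.0, -0.2, 0.7]
opening: 0.0479
```

```bash
python3 - <<'E'
from h import *
o=sensors.get_obs();print(o['tool_pos'],o['orientation'])
plan([.5108,-.1879,.13],-118)
E
```

```text
[ 0.52973944 -0.07054542  0.21164199] [ 1.79844893e+02 -1.62894080e-01 -1.05828573e+02]
row [0.786, -0.093, 0.546, 0.002, -0.003, 0.203]
```

Call:
drive_tool --pt "0.25 -0.03 0.15 0 0 0.1" --pt "0.5 -0.06 0.3 0 0 0.2" --pt "0.75 -0.09 0.45 0 0 0.203" --pt "0.79 -0.093 0.55 0.002 -0.003 0.203" --pt "0.79 -0.093 0.55 0.002 -0.003 0.203" --pt "0.79 -0.093 0.55 0.002 -0.003 0.203" --pt "0.79 -0.093 0.55 0.002 -0.003 0.203"

```text
clock: 13.65
tool_pos: [0.5116, -0.1877, 0.1303]
orientation: [-179.9, 0.0, -117.9]
force: [0.4, 0.2, 0.2]
opening: 0.0481
```

```bash
python3 - <<'E'
from kn import *
snap('wrist','w8'); o=sensors.get_obs();print(o['tool_pos'],o['orientation'])
overlay('w8','w8o',[(np.array([.5108,-.1879]),-28)],(260,130,380,240),6)
E
```

```text
[ 0.51161386 -0.18763609  0.13045069] [-1.79930127e+02  3.49164857e-02 -1.17927724e+02]
```

View pics/w8o.png

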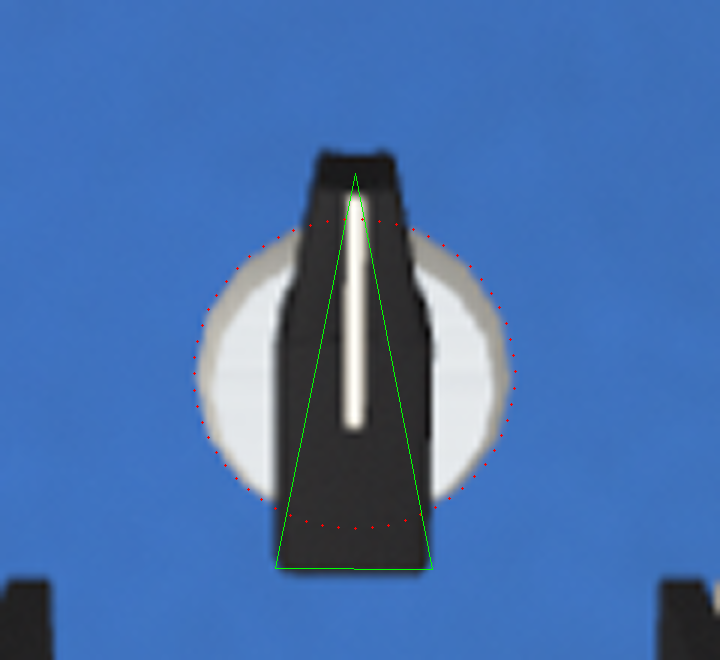

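```bash
python3 - <<'E'
from h import *
plan([.5104,-.1877,.0375],-118)
E
```

```text
row [0.005, 0.008, 0.62, -0.001, 0.001, 0.001]
```

Call:
drive_tool --pt "0.005 0.008 0.2 0 0 0" --pt "0.005 0.008 0.4 0 0 0" --pt "0.005 0.008 0.55 0 0 0" --pt "0.005 0.008 0.62 0 0 0" --pt "0.005 0.008 0.625 0 0 0" --pt "0.005 0.008 0.625 0 0 0" --pt "0.005 0.008 0.625 0 0 0"

```text
clock: 14.4
tool_pos: [0.5115, -0.1876, 0.0381]
orientation: [-179.8, 0.1, -117.9]
force: [-0.2, -1.0, 0.0]
opening: 0.0484
```

```bash
python3 - <<'E'
from h import *
print(T()[0],sensors.get_obs()['orientation'],sensors.get_obs()['force'])
plan([.5104,-.1877,.0375],-118)
E
```

```text
[ 0.511466   -0.18763415  0.03807745] [-1.79806443e+02  8.73019120e-02 -1.17893462e+02] [-0.17035098 -0.98104987  0.04613817]
row [0.004, 0.006, 0.004, -0.003, 0.001, 0.002]
```

Call:
drive_tool --pt "0.004 0.007 0.004 -0.003 0.001 0" --pt "0.004 0.007 0.004 -0.003 0.001 0" --pt "0.004 0.007 0.004 -0.003 0.001 0"

```text
clock: 14.7
tool_pos: [0.5105, -0.1877, 0.038]
orientation: [-179.9, 0.1, -117.9]
force: [0.3, -0.2, -0.1]
opening: 0.0482
```

Call:
drive_tool --pt "0 0 0 0 0 0" --pt "0 0 0 0 0 0" --pt "0 0 0 0 0 0" --pt "0 0 0 0 0 0" --pt "0 0 0 0 0 0" --fingers -1

```text
clock: 15.2
tool_pos: [0.5105, -0.1877, 0.0379]
orientation: [-179.9, 0.0, -117.9]
force: [0.1, 0.8, -0.3]
opening: 0.0178
```

```bash
python3 - <<'E'
from h import *
print(T()[0],sensors.get_obs()['orientation'],sensors.get_obs()['force'])
p=T()[0]; a=np.radians(-28); print('off',(np.array([.5104,-.1877])-p[:2])@[np.cos(a),np.sin(a)],'zb',p[2]-.026)
E
```

```text
[ 0.51048568 -0.18771652  0.03792828] [-1.79948094e+02  4.65565951e-02 -1.17897975e+02] [ 0.11917339  0.84886012 -0.32550823]
off -8.340518262464817e-05 zb 0.01192827771016727
```

Call:
drive_tool --pt "0 0 -0.1 0 0 0" --pt "0 0 -0.3 0 0 0" --pt "0 0 -0.6 0 0 0" --pt "0 0 -0.9 0 0 0" --pt "0 0 -1 0 0 -0.1" --pt "0 0 -1 0 0 -0.2" --pt "0 0 -1 0 0 -0.21"

```text
clock: 15.9
tool_pos: [0.5104, -0.1877, 0.1885]
orientation: [-179.9, 0.1, -105.2]
force: [-1.0, -0.9, -1.2]
opening: 0.0177
```

```bash
python3 - <<'E'
from h import *
s=snap('wrist','w9');print(T()[0],sensors.get_obs()['orientation'],sensors.get_obs()['opening'])
held(s,0,.0119,'w9','w9o')
plan([*SH['B'],.185],-105.34)
E
```

```text
[ 0.51001687 -0.18766811  0.1878129 ] [-1.79947827e+02  4.69497466e-02 -1.05350671e+02] 0.0178147643810116
row [-3.537, 0.839, 0.021, -0.001, 0.001, -0.0]
```

View pics/w9o.png

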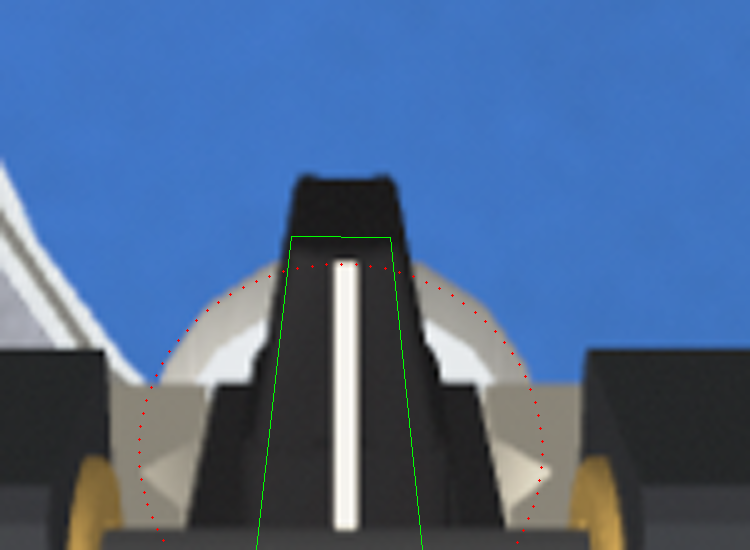

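Call:
drive_tool --pt "-0.25 0.06 0 0 0 0" --pt "-0.55 0.13 0 0 0 0" --pt "-0.85 0.2 0 0 0 0" --pt "-0.9 0.21 0 0 0 0"

```text
clock: 16.35
tool_pos: [0.5152, -0.0459, 0.1872]
orientation: [180.0, 0.0, -105.4]
force: [1.4, 0.3, -0.0]
opening: 0.0174
```

Call:
drive_tool --pt "-0.3 0.07 0 0 0 0" --pt "-0.6 0.14 0 0 0 0" --pt "-0.9 0.21 0 0 0 0" --pt "-0.9 0.21 0 0 0 0"

```text
clock: 16.75
tool_pos: [0.5208, 0.0966, 0.1866]
orientation: [180.0, 0.0, -105.3]
force: [-0.4, -0.8, -0.5]
opening: 0.0174
```

Call:
drive_tool --pt "-0.3 0.07 0 0 0 0" --pt "-0.6 0.14 0 0 0 0" --pt "-0.9 0.21 0 0 0 0" --pt "-0.9 0.21 0 0 0 0"

```text
clock: 17.15
tool_pos: [0.5263, 0.2388, 0.1854]
orientation: [180.0, -0.0, -105.2]
force: [0.3, -0.5, -0.7]
opening: 0.0178
```

```bash
python3 - <<'E'
from h import *
print(T()[0],sensors.get_obs()['orientation'])
plan([*SH['B'],.16],-105.34)
E
```

```text
[0.52631136 0.23879091 0.1854307 ] [ 1.79952623e+02 -2.24340866e-02 -1.05219471e+02]
row [-0.767, 0.189, 0.169, 0.001, -0.0, 0.002]
```

Call:
drive_tool --pt "-0.25 0.06 0.05 0 0 0" --pt "-0.5 0.12 0.1 0 0 0" --pt "-0.7 0.17 0.15 0 0 0" --pt "-0.767 0.189 0.17 0.001 0 0.002" --pt "-0.767 0.189 0.17 0.001 0 0.002" --pt "-0.767 0.189 0.17 0.001 0 0.002" --pt "-0.767 0.189 0.17 0.001 0 0.002"

```text
clock: 17.85
tool_pos: [0.5293, 0.356, 0.1601]
orientation: [-180.0, -0.0, -105.4]
force: [0.4, -0.9, -0.6]
opening: 0.0176
```

```bash
python3 - <<'E'
from h import *
print(T()[0],sensors.get_obs()['orientation'])
plan([*(SH['B']+.0001*n),.12],-105.34)
E
```

```text
[0.529327   0.35598752 0.16014686] [-1.79989419e+02 -3.11865363e-02 -1.05427984e+02]
row [-0.008, 0.003, 0.268, -0.0, -0.001, -0.001]
```

Call:
drive_tool --pt "-0.008 0.003 0.1 0 0 0" --pt "-0.01 0.003 0.2 0 0 0" --pt "-0.01 0.003 0.268 0 0 0" --pt "-0.01 0.003 0.268 0 0 0" --pt "-0.01 0.003 0.268 0 0 0"

```text
clock: 18.35
tool_pos: [0.5297, 0.3573, 0.1205]
orientation: [-180.0, -0.0, -105.4]
force: [0.9, 0.6, -0.6]
opening: 0.0178
```

```bash
python3 - <<'E'
from h import *
print(T()[0],sensors.get_obs()['orientation'])
plan([*(SH['B']+.0001*n),.10],-105.34)
E
```

```text
[0.5296654  0.35725179 0.12049149] [-1.79965362e+02 -1.72817796e-02 -1.05447564e+02]
row [0.001, 0.003, 0.137, -0.001, -0.0, -0.002]
```

Call:
drive_tool --pt "0.001 0.003 0.03 0 0 -0.002" --pt "0.001 0.004 0.06 0 0 -0.002" --pt "0.001 0.004 0.09 0 0 -0.002" --pt "0.001 0.004 0.115 0 0 -0.002" --pt "0.001 0.004 0.13 0 0 -0.002" --pt "0.001 0.004 0.137 0 0 -0.002" --pt "0.001 0.004 0.137 0 0 -0.002"

```text
clock: 19.05
tool_pos: [0.5295, 0.3573, 0.0999]
orientation: [-179.9, -0.0, -105.3]
force: [5.4, 0.1, -1.5]
opening: 0.0178
```

Call:
drive_tool --pt "0 -0.003 0.02 0 0 0" --pt "0 -0.003 0.04 0 0 0" --pt "0 -0.003 0.055 0 0 0" --pt "0 -0.003 0.065 0 0 0" --pt "0 -0.003 0.07 0 0 0" --pt "0 -0.003 0.07 0 0 0"

```text
clock: 19.65
tool_pos: [0.5297, 0.3571, 0.0919]
orientation: [-179.9, 0.0, -105.3]
force: [-8.0, -4.2, 18.4]
opening: 0.018
```

Call:
drive_tool --pt "0 0 0 0 0 0" --pt "0 0 0 0 0 0" --pt "0 0 0 0 0 0" --pt "0 0 -0.1 0 0 0" --pt "0 0 -0.3 0 0 0" --pt "0 0 -0.6 0 0 0" --pt "0 0 -0.8 0 0 0" --pt "0 0 -0.8 0 0 0" --fingers -0.2

```text
clock: 20.45
tool_pos: [0.5314, 0.3587, 0.2168]
orientation: [-179.7, 0.4, -105.2]
force: [0.7, -0.9, -0.0]
opening: 0.0352
```

```bash
python3 - <<'E'
from h import *
s=snap('wrist','w10'); o=sensors.get_obs();print(o['tool_pos'],o['orientation'],o['force'],o['opening'])
s=snap('side','d1')
plan([.555,-.3474,.22],-54)
E
```

```text
[0.53027872 0.35797828 0.21405928] [-179.79446726    0.2245114  -105.2754695 ] [ 0.38291498 -0.69387342 -0.75189178] 0.03492326499900234
row [4.487, -1.403, -0.056, -0.002, 0.0, -0.855]
```

View pics/w10.png

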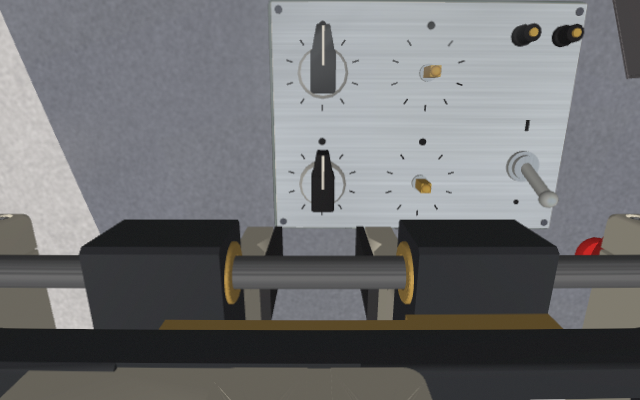

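View pics/d1.png

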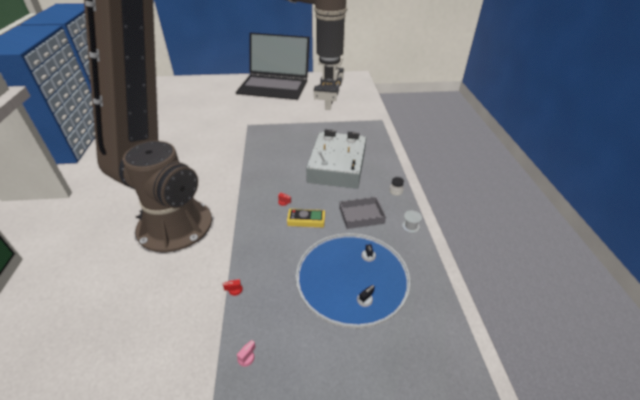

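Call:
drive_tool --pt "0.25 -0.08 0 0 0 0" --pt "0.55 -0.18 0 0 0 0" --pt "0.85 -0.27 0 0 0 0" --pt "0.9 -0.28 0 0 0 0" --fingers 0.1

```text
clock: 20.95
tool_pos: [0.5331, 0.2117, 0.2104]
orientation: [180.0, -0.1, -105.5]
force: [0.3, 0.4, -0.3]
opening: 0.0481
```

Call:
drive_tool --pt "0.3 -0.09 0 0 0 0" --pt "0.6 -0.19 0 0 0 0" --pt "0.9 -0.28 0 0 0 0" --pt "0.9 -0.28 0 0 0 0"

```text
clock: 21.35
tool_pos: [0.5363, 0.066, 0.2091]
orientation: [179.8, -0.2, -105.7]
force: [0.3, 0.7, -0.1]
opening: 0.048
```

Call:
drive_tool --pt "0.3 -0.09 0 0 0 0" --pt "0.6 -0.19 0 0 0 0" --pt "0.9 -0.28 0 0 0 0" --pt "0.9 -0.28 0 0 0 0"

```text
clock: 21.75
tool_pos: [0.5393, -0.0791, 0.2079]
orientation: [179.7, -0.3, -105.9]
force: [0.4, 0.9, -1.1]
opening: 0.0482
```

Call:
drive_tool --pt "0.3 -0.09 0 0 0 -0.14" --pt "0.6 -0.19 0 0 0 -0.28" --pt "0.9 -0.28 0 0 0 -0.42" --pt "0.9 -0.28 0 0 0 -0.56" --pt "0.9 -0.28 0 0 0 -0.7" --pt "0.9 -0.28 0 0 0 -0.85" --pt "0.9 -0.28 0 0 0 -0.85"

```text
clock: 22.45
tool_pos: [0.5424, -0.2199, 0.2067]
orientation: [179.5, 0.2, -54.6]
force: [0.4, -0.6, 0.2]
opening: 0.0484
```

```bash
python3 - <<'E'
from h import *
o=sensors.get_obs();print(o['tool_pos'],o['orientation'],o['joint_pos'].round())
plan([.555,-.3474,.13],-54)
E
```

```text
[ 0.54238653 -0.21987954  0.20674215] [ 1.79474026e+02  1.73793314e-01 -5.46474779e+01] [ -3.  13. -12.   0. -65. 128.]
row [0.744, 0.419, 0.513, 0.009, 0.003, -0.011]
```

Call:
drive_tool --pt "0.25 0.14 0.15 0 0 0" --pt "0.5 0.28 0.3 0 0 0" --pt "0.7 0.4 0.45 0 0 0" --pt "0.744 0.419 0.515 0.009 0.003 -0.011" --pt "0.744 0.419 0.515 0.009 0.003 -0.011" --pt "0.744 0.419 0.515 0.009 0.003 -0.011" --pt "0.744 0.419 0.515 0.009 0.003 -0.011"

```text
clock: 23.15
tool_pos: [0.5558, -0.3464, 0.1308]
orientation: [-179.9, -0.1, -53.9]
force: [-0.1, 0.1, 0.0]
opening: 0.0487
```

```bash
python3 - <<'E'
from kn import *
snap('wrist','w11'); o=sensors.get_obs();print(o['tool_pos'],o['orientation'])
overlay('w11','w11o',[(np.array([.555,-.3474]),36)],(260,130,380,240),6)
E
```

```text
[ 0.55585296 -0.34645094  0.13103152] [-1.79925787e+02 -8.81119689e-02 -5.39107435e+01]
```

View pics/w11o.png

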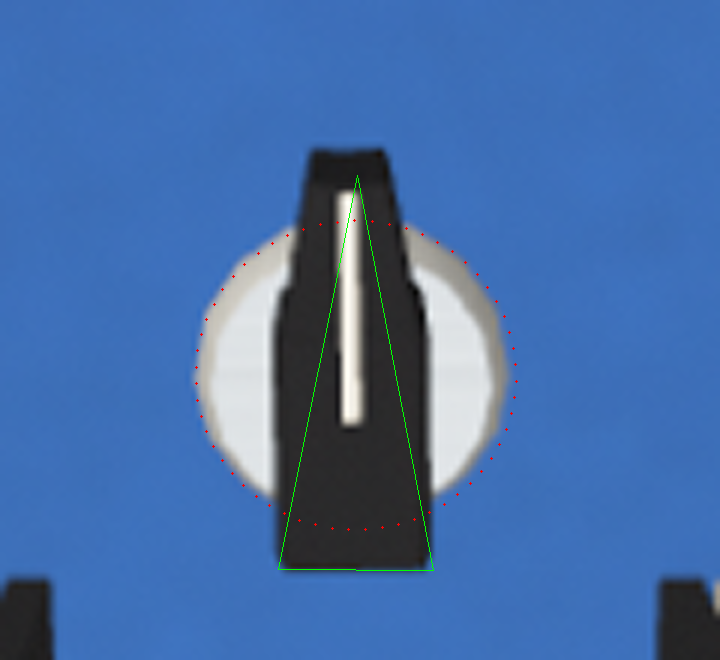

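```bash
python3 - <<'E'
from h import *
plan([.5548,-.3472,.0375],-53)
E
```

```text
row [-0.001, 0.009, 0.624, -0.001, -0.001, -0.015]
```

Call:
drive_tool --pt "0.0 0.009 0.2 0 0 -0.015" --pt "0.0 0.009 0.4 0 0 -0.015" --pt "0 0.01 0.55 0 0 -0.015" --pt "0 0.01 0.62 0 0 -0.015" --pt "0 0.012 0.628 0 0 -0.015" --pt "0 0.012 0.628 0 0 -0.015" --pt "0 0.012 0.628 0 0 -0.015"

```text
clock: 23.9
tool_pos: [0.5557, -0.3478, 0.0385]
orientation: [-179.9, -0.2, -53.0]
force: [0.3, 0.4, -0.2]
opening: 0.0481
```

```bash
python3 - <<'E'
from h import *
print(T()[0],sensors.get_obs()['orientation'],sensors.get_obs()['force'])
plan([.5548,-.3472,.0375],-53)
E
```

```text
[ 0.55567357 -0.34777582  0.038508  ] [-179.85336928   -0.21298412  -52.97908761] [ 0.33174685  0.36665372 -0.21861138]
row [-0.007, 0.002, 0.007, -0.002, -0.004, 0.0]
```

Call:
drive_tool --pt "-0.007 0.003 0.007 -0.002 -0.004 0" --pt "-0.007 0.003 0.007 -0.002 -0.004 0" --pt "-0.007 0.003 0.007 -0.002 -0.004 0"

```text
clock: 24.2
tool_pos: [0.5549, -0.3473, 0.038]
orientation: [-179.9, -0.0, -53.0]
force: [1.0, -0.1, 0.2]
opening: 0.0484
```

Call:
drive_tool --pt "0 0 0 0 0 0" --pt "0 0 0 0 0 0" --pt "0 0 0 0 0 0" --pt "0 0 0 0 0 0" --pt "0 0 0 0 0 0" --fingers -1

```text
clock: 24.7
tool_pos: [0.5549, -0.3473, 0.0379]
orientation: [-179.9, -0.0, -53.0]
force: [-0.2, 0.0, 0.0]
opening: 0.0174
```

```bash
python3 - <<'E'
from h import *
p=T()[0]; a=np.radians(37); print(p,'off',(np.array([.555,-.3474])-p[:2])@[np.cos(a),np.sin(a)],'zb',p[2]-.026,sensors.get_obs()['orientation'])
E
```

```text
[ 0.55487801 -0.34730461  0.03789713] off 4.001646203328462e-05 zb 0.011897126212005126 [-1.79948583e+02 -2.25887962e-03 -5.29863365e+01]
```

Lift, rotating toward the box heading (-52.4° → rz +0.87).

Call:
drive_tool --pt "0 0 -0.1 0 0 0" --pt "0 0 -0.3 0 0 0" --pt "0 0 -0.6 0 0 0.14" --pt "0 0 -0.9 0 0 0.28" --pt "0 0 -1 0 0 0.42" --pt "0 0 -1 0 0 0.56" --pt "0 0 -1 0 0 0.7" --pt "0 0 -1 0 0 0.84"

```text
clock: 25.5
tool_pos: [0.5547, -0.3473, 0.1895]
orientation: [-179.9, 0.0, -103.7]
force: [0.8, 0.5, -1.4]
opening: 0.0178
```

```bash
python3 - <<'E'
from h import *
s=snap('wrist','w12');print(T()[0],sensors.get_obs()['orientation'],sensors.get_obs()['opening'])
held(s,0,.0119,'w12','w12o')
plan([*SH['C'],.185],-105.34)
E
```

```text
[ 0.5547414  -0.34741589  0.18931768] [-1.79900261e+02  3.28760808e-02 -1.04250803e+02] 0.01744697822039428
row [-3.94, 0.733, 0.03, -0.002, 0.001, 0.018]
```

View pics/w12o.png

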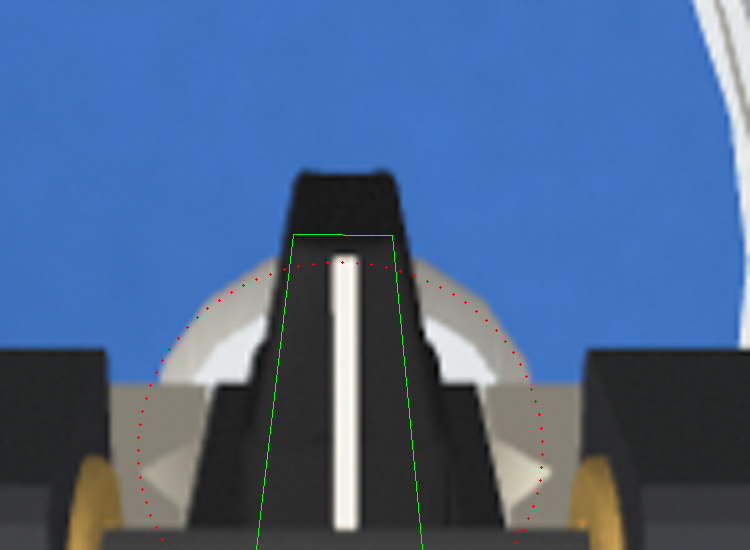

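Call:
drive_tool --pt "-0.25 0.05 0 0 0 0" --pt "-0.55 0.1 0 0 0 0" --pt "-0.85 0.16 0 0 0 0" --pt "-0.98 0.18 0 0 0 0"

```text
clock: 25.95
tool_pos: [0.5647, -0.1954, 0.1905]
orientation: [-179.8, 0.1, -104.0]
force: [0.1, -0.4, -1.6]
opening: 0.0178
```

Call:
drive_tool --pt "-0.3 0.06 0 0 0 0" --pt "-0.6 0.12 0 0 0 0" --pt "-0.9 0.17 0 0 0 0" --pt "-0.98 0.18 0 0 0 0"

```text
clock: 26.35
tool_pos: [0.5743, -0.0427, 0.1918]
orientation: [-179.8, 0.1, -103.6]
force: [0.4, 0.1, -0.7]
opening: 0.0174
```

Call:
drive_tool --pt "-0.3 0.06 0 0 0 0" --pt "-0.6 0.12 0 0 0 0" --pt "-0.9 0.17 0 0 0 0" --pt "-0.98 0.18 0 0 0 0"

```text
clock: 26.75
tool_pos: [0.583, 0.11, 0.1929]
orientation: [-179.7, 0.2, -103.3]
force: [0.1, 0.4, -0.6]
opening: 0.0176
```

```bash
python3 - <<'E'
from h import *
print(T()[0],sensors.get_obs()['orientation'])
plan([*(SH['C']-.0002*n),.16],-105.34)
E
```

```text
[0.58304406 0.1099693  0.19288388] [-1.79707210e+02  1.73231212e-01 -1.03290588e+02]
row [-0.94, 0.152, 0.221, -0.005, 0.003, 0.034]
```

Call:
drive_tool --pt "-0.3 0.05 0.05 0 0 0.03" --pt "-0.6 0.1 0.1 0 0 0.034" --pt "-0.9 0.145 0.2 -0.005 0.003 0.034" --pt "-0.94 0.152 0.221 -0.005 0.003 0.034" --pt "-0.942 0.152 0.221 -0.005 0.003 0.034" --pt "-0.944 0.152 0.221 -0.005 0.003 0.034" --pt "-0.944 0.152 0.221 -0.005 0.003 0.034"

```text
clock: 27.45
tool_pos: [0.5939, 0.2518, 0.161]
orientation: [-180.0, 0.0, -105.4]
force: [-0.4, -0.3, -1.7]
opening: 0.0181
```

```bash
python3 - <<'E'
from h import *
print(T()[0],sensors.get_obs()['orientation'])
plan([*(SH['C']-.0002*n),.12],-105.34)
E
```

```text
[0.59391552 0.25183879 0.1609533 ] [-1.79973412e+02  3.27443933e-02 -1.05363643e+02]
row [-0.003, 0.004, 0.273, -0.0, 0.001, -0.0]
```

Call:
drive_tool --pt "-0.003 0.004 0.1 0 0 0" --pt "-0.004 0.004 0.2 0 0 0" --pt "-0.004 0.004 0.273 0 0 0" --pt "-0.004 0.004 0.273 0 0 0" --pt "-0.004 0.004 0.273 0 0 0"

```text
clock: 27.95
tool_pos: [0.5938, 0.2521, 0.1205]
orientation: [-180.0, 0.0, -105.4]
force: [0.6, 0.5, -0.6]
opening: 0.0179
```

```bash
python3 - <<'E'
from h import *
print(T()[0],sensors.get_obs()['orientation'])
plan([*(SH['C']-.0002*n),.10],-105.34)
E
```

```text
[0.59383695 0.25212153 0.12053224] [-1.79952351e+02  3.40670269e-02 -1.05380660e+02]
row [-0.001, 0.003, 0.137, -0.001, 0.001, -0.001]
```

Call:
drive_tool --pt "-0.002 0.003 0.03 0 0 0" --pt "-0.002 0.003 0.06 0 0 0" --pt "-0.002 0.003 0.09 0 0 0" --pt "-0.002 0.003 0.115 0 0 0" --pt "-0.002 0.003 0.13 0 0 0" --pt "-0.002 0.003 0.137 0 0 0" --pt "-0.002 0.003 0.137 0 0 0"

```text
clock: 28.65
tool_pos: [0.5937, 0.2525, 0.0998]
orientation: [-179.9, 0.0, -105.4]
force: [2.1, -0.8, -0.5]
opening: 0.018
```

Call:
drive_tool --pt "0 0 0.02 0 0 0" --pt "0 0 0.04 0 0 0" --pt "0 0 0.055 0 0 0" --pt "0 0 0.065 0 0 0" --pt "0 0 0.07 0 0 0" --pt "0 0 0.07 0 0 0"

```text
clock: 29.25
tool_pos: [0.5938, 0.2526, 0.0919]
orientation: [-179.9, 0.1, -105.3]
force: [-6.7, -1.5, 17.0]
opening: 0.0182
```

Call:
drive_tool --pt "0 0 0 0 0 0" --pt "0 0 0 0 0 0" --pt "0 0 0 0 0 0" --pt "0 0 -0.1 0 0 0" --pt "0 0 -0.3 0 0 0" --pt "0 0 -0.6 0 0 0" --pt "0 0 -0.8 0 0 0" --pt "0 0 -0.8 0 0 0" --fingers -0.2

```text
clock: 30.05
tool_pos: [0.5957, 0.2537, 0.2169]
orientation: [-179.6, 0.4, -105.3]
force: [-0.0, -0.4, -0.2]
opening: 0.0348
```

```bash
python3 - <<'E'
from h import *
s=snap('wrist','w13'); o=sensors.get_obs();print(o['tool_pos'],o['orientation'],o['force'],o['opening'],o['joint_pos'].round())
s=snap('side','d2');s=snap('scene','s2')
E
```

```text
[0.59444112 0.25316625 0.21407904] [-179.73317777    0.25036242 -105.33200229] [-0.48159263 -0.3162773  -0.7402071 ] 0.035164289550559336 [ 40.  18.  -5.   0. -67.  34.]
```

View pics/w13.png

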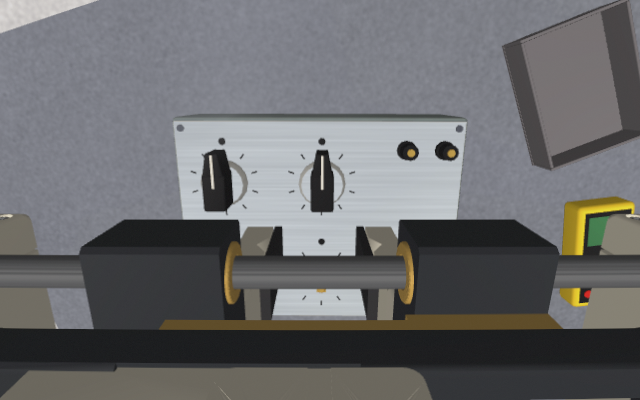

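View pics/s2.png

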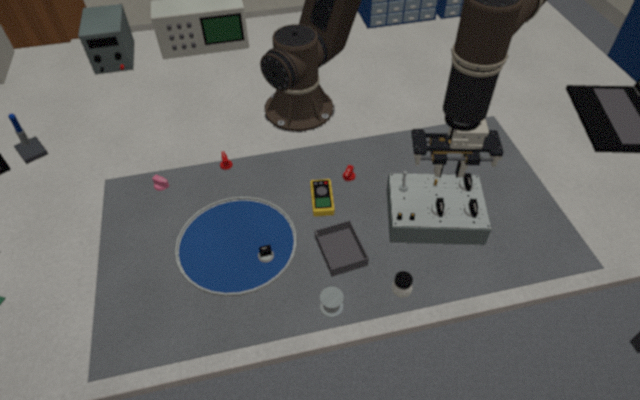

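Call:
drive_tool --pt "0.25 -0.07 0 0 0 0" --pt "0.55 -0.15 0 0 0 0" --pt "0.85 -0.23 0 0 0 0" --pt "0.98 -0.26 0 0 0 0" --fingers 0.1

```text
clock: 30.6
tool_pos: [0.5904, 0.097, 0.2093]
orientation: [179.9, -0.1, -105.5]
force: [0.9, 0.3, 0.1]
opening: 0.048
```

```bash
python3 - <<'E'
from h import *
snap('wrist','w14');print(T()[0])
E
```

```text
[0.59039351 0.09574385 0.20952839]
```

View pics/w14.png

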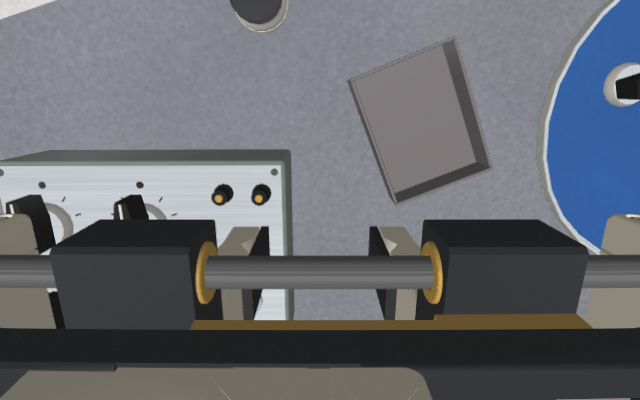

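```bash
python3 - <<'E'
from h import *
s=load('w14')
P=np.array([at(s,*q,.035)[:2] for q in [(348,79),(454,38),(491,167),(395,203)]]); print(P.round(3),P.mean(0), [np.linalg.norm(P[i]-P[(i+1)%4]).round(3) for i in range(4)])
F=np.array([at(s,*q,.004)[:2] for q in [(352,82),(444,41),(478,160),(393,192)]]); print(F.round(3),F.mean(0), [np.linalg.norm(F[i]-F[(i+1)%4]).round(3) for i in range(4)])
E
```

```text
[[ 0.664  0.049]
 [ 0.673 -0.05 ]
 [ 0.548 -0.065]
 [ 0.538  0.032]] [ 0.60555155 -0.00854402] [np.float64(0.099), np.float64(0.125), np.float64(0.098), np.float64(0.127)]
[[ 0.66   0.043]
 [ 0.674 -0.052]
 [ 0.549 -0.066]
 [ 0.539  0.028]] [ 0.60563799 -0.01202109] [np.float64(0.096), np.float64(0.125), np.float64(0.094), np.float64(0.122)]
```

Call:
drive_tool --pt "0.3 -0.08 0 0 0 0" --pt "0.6 -0.16 0 0 0 0" --pt "0.9 -0.24 0 0 0 0.14" --pt "0.98 -0.26 0 0 0 0.28" --pt "0.98 -0.26 0 0 0 0.42" --pt "0.98 -0.26 0 0 0 0.56" --pt "0.98 -0.26 0 0 0 0.7"

```text
clock: 31.35
tool_pos: [0.5883, -0.0564, 0.2083]
orientation: [180.0, -0.2, -147.9]
force: [-0.2, 0.6, -0.6]
opening: 0.0479
```

```bash
python3 - <<'E'
from h import *
print(T()[0],sensors.get_obs()['orientation'])
plan([.5909,-.2034,.13],-178)
E
```

```text
[ 0.58826509 -0.05637334  0.2082675 ] [ 179.95447767   -0.24024374 -147.89353406]
row [0.504, -0.84, 0.523, -0.0, -0.004, 0.502]
```

Call:
drive_tool --pt "0.2 -0.3 0.15 0 0 0.14" --pt "0.4 -0.6 0.3 0 0 0.28" --pt "0.5 -0.8 0.45 0 0 0.42" --pt "0.504 -0.84 0.523 0 -0.004 0.5" --pt "0.504 -0.84 0.523 0 -0.004 0.502" --pt "0.504 -0.84 0.523 0 -0.004 0.502" --pt "0.504 -0.84 0.523 0 -0.004 0.502"

```text
clock: 32.05
tool_pos: [0.5914, -0.2026, 0.1305]
orientation: [-180.0, 0.0, -177.9]
force: [-0.8, -0.1, 0.2]
opening: 0.0479
```

```bash
python3 - <<'E'
from kn import *
snap('wrist','w15'); o=sensors.get_obs();print(o['tool_pos'],o['orientation'])
overlay('w15','w15o',[(np.array([.5909,-.2034]),-88)],(240,120,400,240),5)
E
```

```text
[ 0.59151154 -0.20246425  0.13080588] [-1.79969362e+02  6.23918292e-02 -1.77871745e+02]
```

View pics/w15o.png

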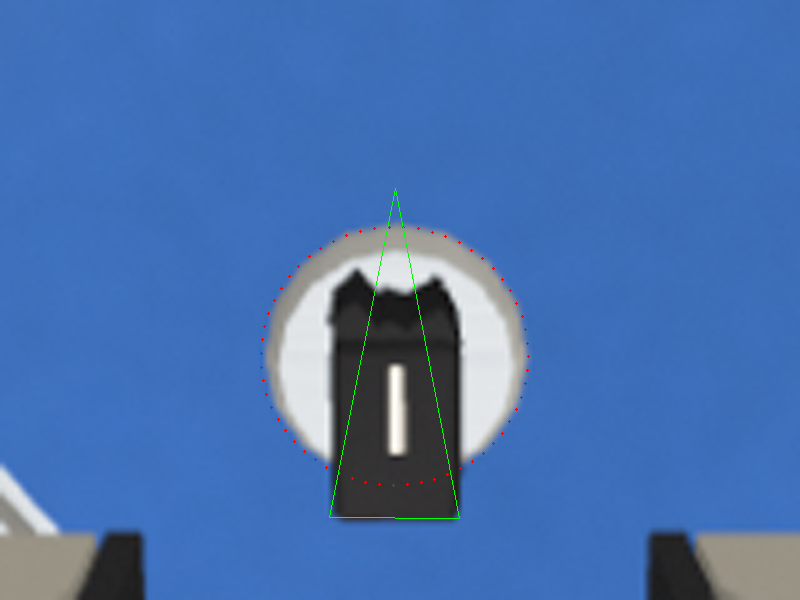

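Broken-nosed stub confirmed, well aligned. Descend and grip.

Call:
drive_tool --pt "0.004 0 0.2 0 0 0" --pt "0.004 0 0.4 0 0 0" --pt "0.004 0 0.55 0 0 0" --pt "0.004 0 0.615 0 0 0" --pt "0.004 0 0.623 0 0 0" --pt "0.004 0 0.623 0 0 0" --pt "0.004 0 0.623 0 0 0"

```text
clock: 32.8
tool_pos: [0.5921, -0.2024, 0.0389]
orientation: [-179.9, 0.2, -177.8]
force: [-0.8, -0.1, 0.8]
opening: 0.0484
```

Call:
drive_tool --pt "0 0 0 0 0 0" --pt "0 0 0 0 0 0" --pt "0 0 0 0 0 0" --pt "0 0 0 0 0 0" --pt "0 0 0 0 0 0" --fingers -1

```text
clock: 33.3
tool_pos: [0.5922, -0.2025, 0.0391]
orientation: [-179.9, 0.2, -177.8]
force: [-0.4, 0.6, 0.2]
opening: 0.018
```

Call:
drive_tool --pt "0 0 -0.1 0 0 0" --pt "0 0 -0.3 0 0 0" --pt "0 0 -0.6 0 0 0" --pt "0 0 -0.7 0 0 0" --pt "0 0 -0.7 0 0 0"

```text
clock: 33.8
tool_pos: [0.5935, -0.2027, 0.1474]
orientation: [-179.9, 0.5, -177.8]
force: [0.3, -0.4, -0.6]
opening: 0.0176
```

```bash
python3 - <<'E'
from h import *
o=sensors.get_obs();print(o['tool_pos'],o['orientation'],o['opening'])
plan([.6055,-.0095,.13],-178)
E
```

```text
[ 0.59349456 -0.20267461  0.14736035] [-179.89414737    0.51923225 -177.81435344] 0.017598767931093506
row [-0.128, 1.284, 0.115, -0.002, 0.009, 0.003]
```

Call:
drive_tool --pt "-0.04 0.3 0 0 0 0" --pt "-0.08 0.6 0 0 0 0" --pt "-0.12 0.9 0 0 0 0" --pt "-0.128 1 0 0 0 0"

```text
clock: 34.2
tool_pos: [0.6067, -0.0488, 0.1461]
orientation: [-179.9, 0.4, -177.7]
force: [0.5, 0.4, 0.4]
opening: 0.0176
```

Call:
drive_tool --pt "0 0.28 0 0 0 0" --pt "0 0.3 0.2 0 0 0" --pt "0 0.3 0.4 0 0 0" --pt "0 0.3 0.55 0 0 0" --pt "0 0.3 0.65 0 0 0" --pt "0 0.3 0.65 0 0 0"

```text
clock: 34.8
tool_pos: [0.6031, -0.0047, 0.0451]
orientation: [-179.8, 0.1, -177.7]
force: [0.4, 0.0, -0.3]
opening: 0.0176
```

```bash
python3 - <<'E'
from h import *
o=sensors.get_obs();print(o['tool_pos'],o['orientation'],o['opening'])
plan([.6055,-.0095,.020],-178); snap('side','d3'); crop('side','',0,0,0,0) if 0 else crop('d3',270,120,440,330,3,'d3c')
E
```

```text
[ 0.6031189  -0.00465761  0.04506397] [-1.79847950e+02  9.13414886e-02 -1.77726167e+02] 0.017627225997544422
row [-0.014, -0.032, 0.167, -0.003, 0.002, 0.005]
```

View pics/d3c.png

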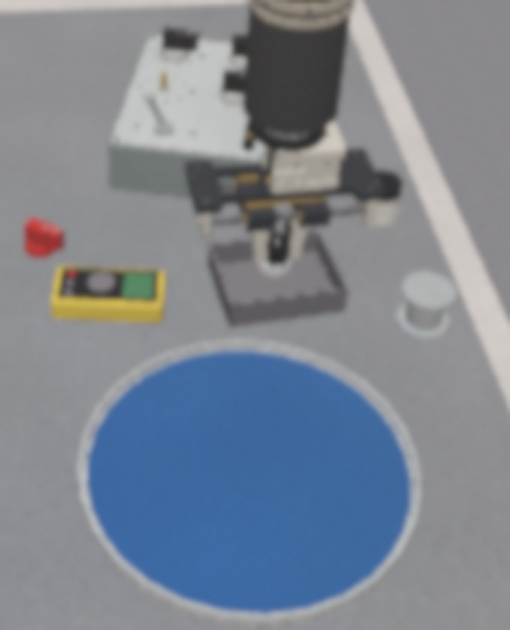

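Call:
drive_tool --pt "-0.014 -0.032 0.06 0 0 0" --pt "-0.014 -0.032 0.12 0 0 0" --pt "-0.014 -0.032 0.16 0 0 0" --pt "-0.014 -0.032 0.172 0 0 0" --pt "-0.014 -0.032 0.176 0 0 0" --pt "-0.014 -0.032 0.176 0 0 0"

```text
clock: 35.45
tool_pos: [0.6069, -0.0092, 0.0206]
orientation: [-179.9, 0.2, -177.7]
force: [-0.3, 0.1, 0.1]
opening: 0.0176
```

Call:
drive_tool --pt "0 0 0 0 0 0" --pt "0 0 0 0 0 0" --pt "0 0 0 0 0 0" --fingers -0.25

```text
clock: 35.75
tool_pos: [0.6071, -0.0091, 0.0209]
orientation: [-179.9, 0.3, -177.7]
force: [-0.9, 0.5, -0.3]
opening: 0.032
```

Call:
drive_tool --pt "0 0 -0.1 0 0 0" --pt "0 0 -0.3 0 0 0" --pt "0 0 -0.6 0 0 0" --pt "0 0 -0.9 0 0 0" --pt "0 0 -1 0 0 0" --pt "0 0 -1 0 0 0"

```text
clock: 36.35
tool_pos: [0.608, -0.0084, 0.1747]
orientation: [-179.9, 0.6, -177.7]
force: [-0.4, 0.3, -0.7]
opening: 0.0325
```

```bash
python3 - <<'E'
from h import *
o=sensors.get_obs();print(o['tool_pos'],o['orientation'],o['opening'],o['joint_pos'].round())
snap('wrist','w16')
E
```

```text
[ 0.60801882 -0.00842584  0.17466338] [-179.93371332    0.63954068 -177.67260586] 0.03253135672091338 [ 18.  16. -13.   0. -60. -16.]
```

View pics/w16.png

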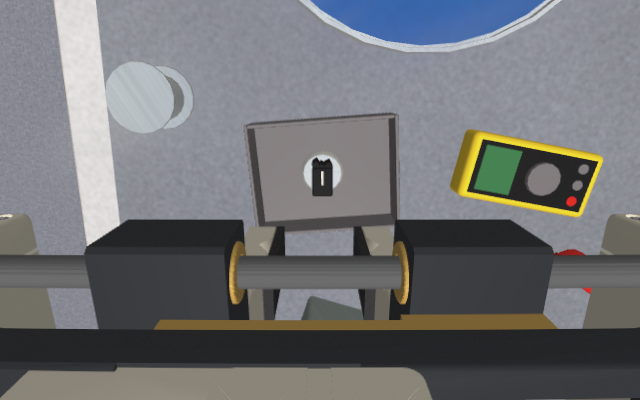

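```bash
python3 - <<'E'
from h import *
b=np.load('box.npy'); c,s=np.cos(b[2]),np.sin(b[2]); R=np.array([[c,-s],[s,c]])
for f,q in (('w1',[(430,188),(425,222),(434,151)]),('w10',[(523,166),(516,202),(527,125)])):
    w=load(f)
    for p,z in zip(q,(.083,.08,.08)): print(f,(R.T@(at(w,*p,z)[:2]-b[:2])).round(4))
w=load('w10'); print('tip',(R.T@(at(w,548,199,.122)[:2]-b[:2])).round(4))
w=load('w1'); print('tip',(R.T@(at(w,443,224,.122)[:2]-b[:2])).round(4))
for l in [(-.09,-.086)]: 
    X=R@l+b[:2]; print(X); plan([*X,.2],-105.34)
E
```

```text
w1 [-0.0287 -0.0861]
w1 [-0.0619 -0.0863]
w1 [ 0.004  -0.0868]
w10 [-0.0299 -0.0864]
w10 [-0.0625 -0.0868]
w10 [ 0.0041 -0.0864]
tip [-0.0476 -0.0864]
tip [-0.048  -0.0868]
[0.44076998 0.20521898]
row [1.047, 1.468, -0.194, -0.006, 0.006, -1.206]
```

Call:
drive_tool --pt "0.2 0.3 -0.07 0 0 -0.14" --pt "0.4 0.6 -0.14 0 0 -0.28" --pt "0.5 0.8 -0.2 0 0 -0.42" --pt "0.5 0.8 -0.2 0 0 -0.56" --pt "0.5 0.8 -0.2 0 0 -0.7" --pt "0.5 0.8 -0.2 0 0 -0.84" --pt "0.5 0.8 -0.2 0 0 -1" --pt "0.5 0.8 -0.2 0 0 -1" --fingers -1

```text
clock: 37.2
tool_pos: [0.5261, 0.1082, 0.2002]
orientation: [-179.7, 0.0, -117.5]
force: [0.5, -1.0, 0.0]
opening: 0.0004
```

```bash
python3 - <<'E'
from h import *
b=np.load('box.npy'); c,s=np.cos(b[2]),np.sin(b[2]); R=np.array([[c,-s],[s,c]])
X=R@(-.0755,-.086)+b[:2]; print(X,T()[0],sensors.get_obs()['orientation'],sensors.get_obs()['opening']); plan([*X,.21],-105.34)
E
```

```text
[0.45475347 0.20138332] [0.52607463 0.10819616 0.20017654] [-1.79657214e+02  4.80356606e-02 -1.17528706e+02] 0.0003743305507377281
row [-0.331, 0.708, -0.069, -0.006, 0.0, -0.203]
```

Call:
drive_tool --pt "-0.1 0.25 -0.07 0 0 -0.1" --pt "-0.25 0.5 -0.07 0 0 -0.2" --pt "-0.33 0.7 -0.07 -0.006 0 -0.203" --pt "-0.33 0.708 -0.07 -0.006 0 -0.203" --pt "-0.33 0.708 -0.07 -0.006 0 -0.203" --pt "-0.33 0.708 -0.07 -0.006 0 -0.203"

```text
clock: 37.8
tool_pos: [0.4548, 0.2007, 0.2096]
orientation: [180.0, -0.0, -105.5]
force: [-0.1, 0.2, -0.3]
opening: 0.0004
```

```bash
python3 - <<'E'
from h import *
snap('wrist','w17')
b=np.load('box.npy'); c,s=np.cos(b[2]),np.sin(b[2]); R=np.array([[c,-s],[s,c]])
X=R@(-.0755,-.086)+b[:2]; print(T()[0],sensors.get_obs()['orientation']); plan([*X,.114],-105.34)
E
```

```text
[0.45497672 0.20054465 0.2096428 ] [ 1.79970227e+02 -3.26036248e-02 -1.05469892e+02]
row [-0.005, 0.003, 0.638, 0.0, -0.001, -0.002]
```

View pics/w17.png

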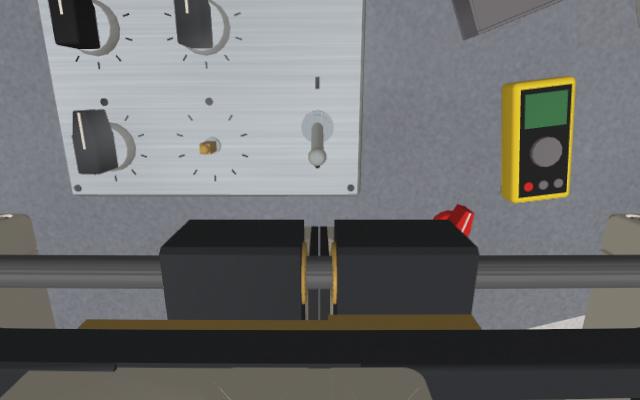

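Call:
drive_tool --pt "-0.005 0.003 0.2 0 0 0" --pt "-0.005 0.003 0.4 0 0 0" --pt "-0.005 0.003 0.55 0 0 0" --pt "-0.005 0.003 0.63 0 0 0" --pt "-0.005 0.003 0.638 0 0 0" --pt "-0.005 0.003 0.638 0 0 0"

```text
clock: 38.45
tool_pos: [0.4553, 0.2012, 0.1144]
orientation: [180.0, -0.0, -105.5]
force: [-0.5, -0.2, 1.0]
opening: 0.0004
```

```bash
python3 - <<'E'
from h import *
snap('wrist','w18'); o=sensors.get_obs()
print(T()[0],o['orientation'],o['force'])
b=np.load('box.npy'); c,s=np.cos(b[2]),np.sin(b[2]); R=np.array([[c,-s],[s,c]])
print(R.T@(T()[0][:2]-b[:2])); plan([*(R@(-.032,-.086)+b[:2]),.114],-105.34)
E
```

```text
[0.45550565 0.20156148 0.11487202] [-1.79977000e+02  2.06431849e-02 -1.05497946e+02] [-0.06742285 -0.12554059  0.40290637]
[-0.07482174 -0.08562921]
row [0.002, -0.285, 0.006, -0.0, 0.0, -0.003]
```

View pics/w18.png

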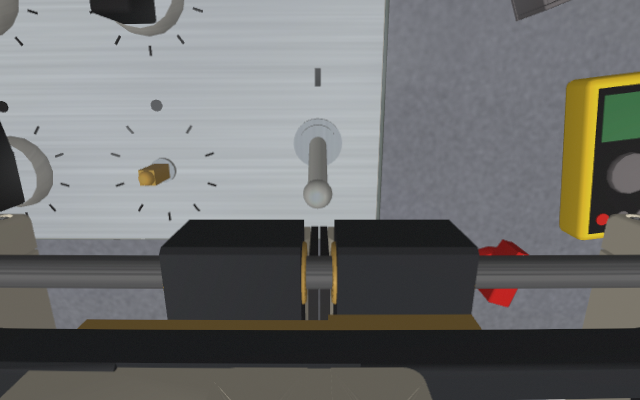

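Call:
drive_tool --pt "0 -0.04 0 0 0 0" --pt "0 -0.08 0 0 0 0" --pt "0 -0.11 0 0 0 0" --pt "0 -0.14 0 0 0 0" --pt "0 -0.17 0 0 0 0" --pt "0 -0.2 0 0 0 0"

```text
clock: 39.1
tool_pos: [0.4848, 0.1935, 0.1149]
orientation: [-180.0, 0.0, -105.5]
force: [-2.1, 0.6, 1.6]
opening: 0.0005
```

Call:
drive_tool --pt "0 -0.02 0 0 0 0" --pt "0 -0.04 0 0 0 0" --pt "0 -0.06 0 0 0 0" --pt "0 -0.06 0 0 0 0"

```text
clock: 39.5
tool_pos: [0.4937, 0.1909, 0.1147]
orientation: [-180.0, 0.0, -105.5]
force: [-1.1, 0.4, -0.3]
opening: 0.0002
```

```bash
python3 - <<'E'
from h import *
snap('wrist','w19'); o=sensors.get_obs()
print(T()[0],o['orientation'],o['force'])
b=np.load('box.npy'); c,s=np.cos(b[2]),np.sin(b[2]); R=np.array([[c,-s],[s,c]])
print(R.T@(T()[0][:2]-b[:2]))
crop('w19',260,60,380,240,4,'w19c')
E
```

```text
[0.49361556 0.19095236 0.11472448] [-1.79975879e+02  1.16215029e-02 -1.05506523e+02] [ 0.15179899 -0.32462244 -0.8488683 ]
[-0.03526297 -0.08577929]
```

View pics/w19c.png

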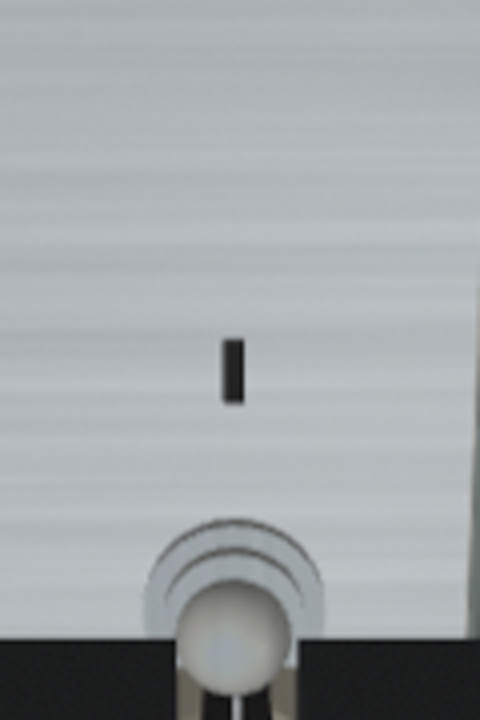

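Call:
drive_tool --pt "0 -0.015 0 0 0 0" --pt "0 -0.03 0 0 0 0" --pt "0 -0.04 0 0 0 0" --pt "0 -0.04 0 0 0 0"

```text
clock: 39.95
tool_pos: [0.4991, 0.1892, 0.1145]
orientation: [180.0, -0.0, -105.5]
force: [-3.3, 0.9, -0.2]
opening: 0.0004
```

Call:
drive_tool --pt "0 -0.01 0 0 0 0" --pt "0 -0.02 0 0 0 0" --pt "0 -0.02 0 0 0 0"

```text
clock: 40.25
tool_pos: [0.5, 0.1888, 0.1141]
orientation: [179.8, -0.0, -105.6]
force: [-12.8, 6.9, 4.6]
opening: 0.0002
```

```bash
python3 - <<'E'
from h import *
s=snap('wrist','w20'); o=sensors.get_obs()
b=np.load('box.npy'); c,sn=np.cos(b[2]),np.sin(b[2]); R=np.array([[c,-sn],[sn,c]])
print(R.T@(T()[0][:2]-b[:2]),o['force'])
for a in (-.45,.1,.2,.3,.4,.45): print(a,proj(s,[*(R@(-.0295+.04*np.sin(a),-.086)+b[:2]),.086+.04*np.cos(a)]).round(1))
crop('w20',260,60,380,240,4,'w20c')
E
```

```text
[-0.02859567 -0.08619685] [-12.36746398   6.22912078   4.42110369]
-0.45 [317.3 285.5]
0.1 [317.1 247.7]
0.2 [317.1 239.1]
0.3 [317.  230.2]
0.4 [317.  221.3]
0.45 [317.  216.9]
```

View pics/w20c.png

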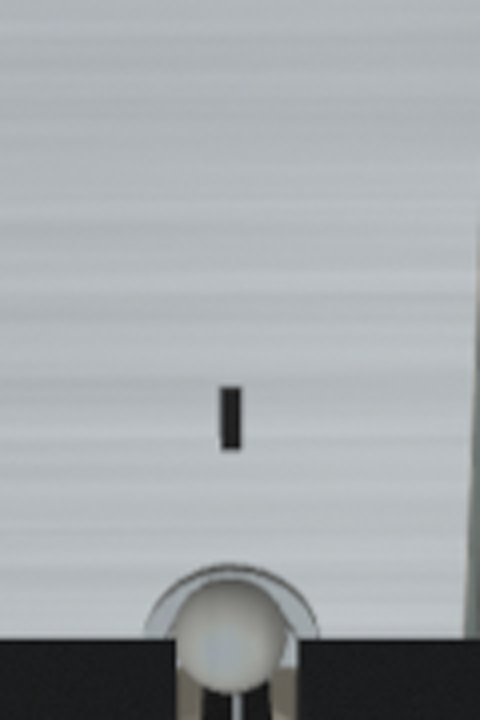

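Call:
drive_tool --pt "0 0.05 0 0 0 0" --pt "0 0.15 0 0 0 0" --pt "0 0.25 0 0 0 0" --pt "0 0.3 -0.2 0 0 0" --pt "0 0.3 -0.5 0 0 0" --pt "0 0.3 -0.8 0 0 0" --pt "0 0.3 -0.8 0 0 0" --pt "0 0.3 -0.8 0 0 0"

```text
clock: 41.1
tool_pos: [0.4567, 0.2014, 0.2357]
orientation: [179.9, 0.1, -105.5]
force: [-1.2, -1.4, -0.2]
opening: 0.0004
```

```bash
python3 - <<'E'
from h import *
s=snap('wrist','w21'); o=sensors.get_obs(); print(T()[0],o['force'])
b=np.load('box.npy'); c,sn=np.cos(b[2]),np.sin(b[2]); R=np.array([[c,-sn],[sn,c]])
for a in (.3,.4,.45): print(a,proj(s,[*(R@(-.0295+.04*np.sin(a),-.086)+b[:2]),.086+.04*np.cos(a)]).round(1))
snap('scene','s3'); crop('s3',160,150,500,300,2,'s3c'); snap('side','d4');crop('d4',285,110,425,220,5,'d4c'); crop('w21',20,0,360,200,2,'w21c')
E
```

```text
[0.4562011  0.20089792 0.23435379] [-0.08528566  0.70716493  0.13124982]
0.3 [318.9 113.6]
0.4 [318.9 108.4]
0.45 [318.9 105.8]
```

View pics/w21.png

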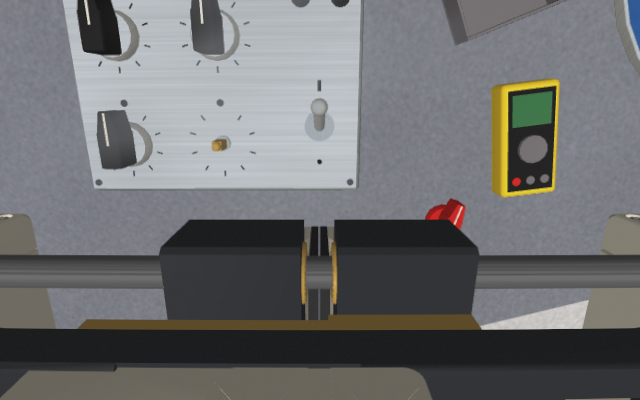

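View pics/s3c.png

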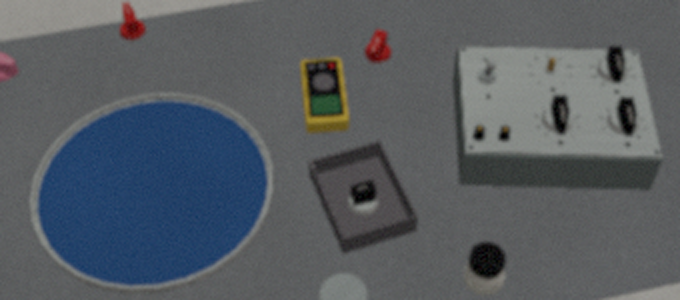

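View pics/d4c.png

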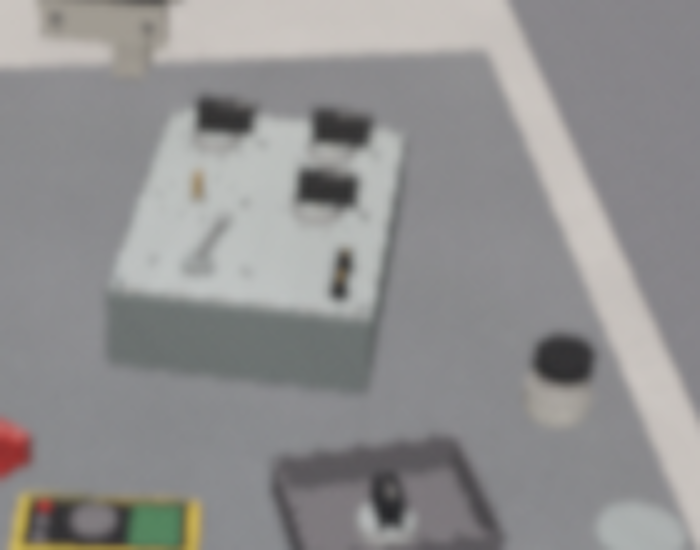

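```bash
python3 -c "
from plant import ticket; print(ticket.close_job())"
```

```text
the job is handed in; nothing more can be done
None
```

The load box is finished and I've handed the job in at about 41 s of the allowed 210 s.

- **Sound knobs:** There were three on the turntable. I pressed each home on a shaft with its pointer at the zero dot. The fourth shaft, nearest the toggle, stays bare. Each knob stopped within a fraction of a millimetre of the seated height I worked out, with 12–18 N pushing back.
- **Broken knob:** There was one. It stands upright near the middle of the grey reject tray, and the turntable is empty.
- **Toggle:** I threw it last and pushed it against its stop at about 14 N. In the last wrist picture the ball sits at the dash, within about 0.02 rad of fully on.

**Last checks:** The final pictures from all three cameras show the knobs still in place, the arm clear, and nothing else on the bench visibly moved. I saw no knob knocked aside during the run, and no check failed. One small disagreement was a roughly 1 mm sideways offset in the wrist camera's close-up view of a held knob. It did not affect the fits.

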